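Reset and fill the coin-roll stand

ROBOT

A 6-joint arm with a two-finger parallel gripper is mounted at the origin on the work surface; the furniture and walls round the work are solid. World frame = base frame: x ahead of the robot, y to its left, z up, the work surface at z = 0. Lengths are in m, angles in rad, forces in N, time in s.
With the tool pointing down it reaches from about 0.35 to 0.85 m from the base axis. Payload 8.1 kg.
Tool frame: the origin (TCP) lies on the centre line of the jaws, within the pads' length; the fingertips stand 17 mm ahead of it and the grasp point (between the pads) lies 2 mm behind it; x points along the fingers, z is the direction in which the jaws open and shut, and the axes are right-handed (so a half turn about x gives the same grasp; the last joint's range is limited). The gripper opens to 93 mm and grips with 3 to 60 N. Pads are 15 mm wide; open, the fingers measure 128 mm over their backs; the gripper's body (75 mm by 188 mm) begins 65 mm behind the grasp point.
Start: joints at [1.211, 0.13, 1.488, -0, 1.523, -0.085], TCP at [0.163, 0.577, 0.236] pointing down, gripper open.
Joint ranges: [-2.96, 2.96], [-0.89, 2.26], [0.02, 2.5], [-1.34, 4.48], [0, 2.73], [-2.66, 2.66]. Speed limits (rad/s): [2.39, 2.39, 2.79, 3.14, 3.14, 3.14].

INTERFACE

Orientations are given as a rotation vector (axis times angle).
In Python, from plant import telemetry, optics, workorder gives the robot as it stands.
- The arm moves only by the shell command python3 -m inch 'ROWS' [FORCE]. ROWS is JSON, a list that holds one entry, the list of rows, each a list of 7 numbers: the shift along the tool's x, y, z in m, then the turn, a rotation vector about the tool's x, y, z in rad, then the opening, from 0 (shut) to 1 (fully open). In form: [[[tx, ty, tz, ax, ay, az, grip], ...]]. A call has 1 to 20 rows; each row shifts and turns the pose as measured when the row begins, along the tool's axes as they then stand; what a row does not reach is not made up. A row lasts 1/10 s, in which the tool goes at most 50 mm and 8.59 degrees, less where a joint would pass 70% of its speed; a pose out of reach is approached as far as the arm can. A call is refused whole if a number of a shift passes 0.05 or a number of a turn 0.15, either way. A call with a gripper value outside its range is refused whole. The fingers move at their own pace and stop on an object; FORCE is the grip in N (left out, the last holds). Time passes only in rows, so rows that do not move let the fingers close. It gives the time, the measured TCP pose, the force and the opening at its end, in the units of the state.
- telemetry.read_state(): the state, without advancing time (a new reading comes with each control period).
- optics.read_camera(name): name is "side" or "top"; returns a dict with "frame" (400x640x3 uint8, blue, green, red), "fx", "fy", "cx", "cy" (pixels), "rvec" (rotation vector, rad) and "tvec" (3), from world to camera coordinates, as OpenCV has them. Camera axes: x right, y down, z forward; pixel columns grow to the right and rows downward; lengths in m; the calibration is good to about 2 mm. A picture is of the moment at which its call begins. There is no depth.
- workorder.close_job(): hands the job in, once; it reports no verdict.
The state is a dict: "t": time; "q": joint angles; "dq": joint speeds; "joint_torque": joint torques, N m; "tool_pos": TCP position; "orientation": TCP orientation; "force": force on the tool from outside, world axes, zero at the start; "wrist_torque": the same for the moment, N m; "opening": finger opening in m.
Only numpy, scipy, OpenCV 4.12 (cv2) and the standard library are available. Lean on these libraries where they do the work, as an engineer would, in place of code of your own. Each camera call takes 0.05 s, during which the arm holds its last target. There are 200 camera calls.

TASK

The coin-roll stand is still set for the last shift's short rolls; change it over to the long ones. Move every short roll from the wells to the tray, standing; slacken the lock ring under the adjuster knob by about a quarter turn, turn the knob until the well floor is 38 mm below the block's top, so that the 58 mm rolls will stand 20 mm proud, and tighten the lock ring fully again. Then stand every long roll from the carton in a well of its own, right down on the floor, and leave the glue stick alone.

Things in the scene. Friction and masses are not known exactly. Their poses are not given: they have to be found in the camera images.
- stand: the coin-roll stand: grey metal block fixed to the desk, 80 (x) x 280 (y) x 70 mm (z), foot plate 92 x 292 x 8. Origin: centre of its underside, z up. Four 32 mm wells at x = 0, y = -115, -72, -29, +14 mm share one screw-jacked floor. Ring and knob stand on the axis x = 0, y = +95. A brass pointer on its -x face shows the floor's level beside marks every 5 mm (long: 10, 20.. 50 mm below the top).
- lock_ring (a joint): angle of the lock ring, rad: 0 = fully tight (end stop), growing as it is loosened, anticlockwise seen from above, to a stop at 2.2. Near 0 a bolt inside locks the spindle in one of 12 notches (play 0.17 rad either way); beyond 0.45 the adjuster is free. Tightening, the bolt finds a notch and may take the knob along by up to 0.1 rad. Turns stiffly (0.25 N m or a little more).
- ring_grip (a point): centre of the lock ring: dark knurled steel, 56 mm diameter, 14 mm high (12 to 26 mm above the block's top face, this point 19 mm above it), white index line on top. Under it a boss 42 mm across; round the boss 12 mm is free down to the block. The narrower knob stands above its middle.
- adjuster (a joint): angle of the adjuster knob, rad: grows clockwise seen from above and lowers the floor by 1.6 mm per radian (10 mm a turn), from 26 mm below the block's top face at 0; stops at 0 and 16. It turns lightly (0.06 N m) when the lock ring is loose and stays where it is left.
- knob_grip (a point): centre of the adjuster knob, a bright knurled metal cylinder 34 mm in diameter, 30 to 53 mm above the block's top face (this point 42 mm above it), 4 mm clear of the lock ring below, with a black index line on top.
- seat0 (a point): centre of the jacked floor of well 0, on which a roll's underside rests; it rises and falls with the adjuster, the same for all wells. Wells are numbered from the end away from the knob
- seat1 (a point): centre of the jacked floor of well 1, on which a roll's underside rests; it rises and falls with the adjuster, the same for all wells. Wells are numbered from the end away from the knob
- seat2 (a point): centre of the jacked floor of well 2, on which a roll's underside rests; it rises and falls with the adjuster, the same for all wells. Wells are numbered from the end away from the knob
- seat3 (a point): centre of the jacked floor of well 3, on which a roll's underside rests; it rises and falls with the adjuster, the same for all wells. Wells are numbered from the end away from the knob
- roll_a: a long coin roll to load, or absent: a wrapped cylinder of 28 mm diameter, 58 mm long, 0.16 kg, standing in a cell of the carton. Origin at the centre of its underside, z along the roll, up
- roll_b: a long coin roll to load, or absent: a wrapped cylinder of 28 mm diameter, 58 mm long, 0.16 kg, standing in a cell of the carton. Origin at the centre of its underside, z along the roll, up
- roll_c: a long coin roll to load, or absent: a wrapped cylinder of 28 mm diameter, 58 mm long, 0.16 kg, standing in a cell of the carton. Origin at the centre of its underside, z along the roll, up
- roll_d: a long coin roll to load, or absent: a wrapped cylinder of 28 mm diameter, 58 mm long, 0.16 kg, standing in a cell of the carton. Origin at the centre of its underside, z along the roll, up
- short_a: a short coin roll, or absent: 24 mm diameter, 49 mm long, 0.16 kg, standing loosely in a well and 17 to 24 mm proud of the block. Origin at the centre of its underside, z along the roll, up
- short_b: a short coin roll, or absent: 24 mm diameter, 49 mm long, 0.16 kg, standing loosely in a well and 17 to 24 mm proud of the block. Origin at the centre of its underside, z along the roll, up
- short_c: a short coin roll, or absent: 24 mm diameter, 49 mm long, 0.16 kg, standing loosely in a well and 17 to 24 mm proud of the block. Origin at the centre of its underside, z along the roll, up
- short_d: a short coin roll, or absent: 24 mm diameter, 49 mm long, 0.16 kg, standing loosely in a well and 17 to 24 mm proud of the block. Origin at the centre of its underside, z along the roll, up
- carton: the open delivery carton in which the long rolls stand: 40 (x) x 180 (y) x 32 mm (z), loose on the desk, cardboard 3 mm thick, four cells in a row at y = -66, -22, +22 and +66 mm, each with 3 mm (x) and 6 mm (y) of play round a roll; the rolls rise 29 mm above its rim. Origin at the centre of its underside
- tray_in (a point): centre of the inner floor (4 mm or so above the desk) of the tray for short rolls: an open grey plastic tray fixed on the desk, 85 (x) x 120 (y) mm outside, walls 4 mm thick and 18 mm high. This point turns with the tray
- glue_stick: a standing glue stick, 25 mm diameter, 88 mm high, behind the stand; not to be shifted. Origin at the centre of its underside
- screen_corner (a point): the monitor's near lower corner, which juts out over the desk between stand and rolls; the screen goes up from it to 0.4 m and away from the robot, a solid obstacle for the gripper

How it is judged:
By the outcome, as a careful person would: the job done as asked, in the order asked, and still so for the second after the job is handed in, with the robot touching nothing.
Of short_a, short_b, short_c, short_d only 1 to 2 are there at a start; the rules pass over those that are not, and their reading is None.
Of roll_a, roll_b, roll_c, roll_d only 2 to 4 are there at a start; the rules pass over those that are not, and their reading is None.
At some moment in a run one of carton may be knocked a few centimetres aside while the robot is not near it.
It also fails if it takes over 210 s, if anything falls off the work surface, if the arm or the gripper's body presses on something with over 40 N, if the wrist force passes 120 N, or if a joint passes its speed limit or range.

## Working session

There is one attempt and no reset: what is moved stays moved. The work goes in short steps, Python scripts to look and compute and a shell command to move; the robot and the scene stay as the last step left them, time stands still between calls to the robot, and variables do not carry over. Pictures are saved under pics/ and viewed, on a budget of 14 in all, crops included, one or two more only if the job needs it, and the job is handed in when it is done.

```bash
ls; mkdir -p pics; cat > h.py <<'E'
import numpy as np, cv2
from scipy.spatial.transform import Rotation as R
from plant import telemetry, optics
def snap(n,f,crop=None,s=1):
    c=optics.read_camera(n); im=c["frame"]; np.save(f"/tmp/{n}.npy",im)
    if crop: x,y,w,h=crop; im=im[y:y+h,x:x+w]
    cv2.imwrite(f"pics/{f}.png",cv2.resize(im,None,fx=s,fy=s,interpolation=cv2.INTER_CUBIC)); return c
def cal(c):
    return np.array([[c["fx"],0,c["cx"]],[0,c["fy"],c["cy"]],[0,0,1.]]),R.from_rotvec(np.array(c["rvec"]).ravel()).as_matrix(),np.array(c["tvec"]).ravel()
def atz(c,u,v,z):
    K,M,t=cal(c); d=M.T@np.linalg.solve(K,[u,v,1]); o=-M.T@t; return o+d*(z-o[2])/d[2]
def proj(c,p):
    K,M,t=cal(c); q=K@(M@np.array(p)+t); return q[:2]/q[2]
def st():
    s=telemetry.read_state(); M=R.from_rotvec(s["orientation"]).as_matrix()
    print("t",round(s["t"],2),"p",np.round(s["tool_pos"],4),"F",np.round(s["force"],1),"T",np.round(s["wrist_torque"],2),"op",round(s["opening"],4),"q",np.round(s["q"],2)); print(np.round(M,3).tolist()); return s
E
python3 - <<'E'
from h import *
for n in("top","side"):
    c=snap(n,n+"0",None,1.25); K,M,t=cal(c); print(n,K.ravel(),-M.T@t,M.round(3).tolist())
    import pickle; pickle.dump({k:v for k,v in c.items() if k!="frame"},open(n+".pkl","wb"))
st()
E
```

```text
pics
top [439.15661239   0.         309.6551122    0.         439.15661239
 201.26065503   0.           0.           1.        ] [ 0.36171124 -0.01187286  1.23685566] [[-0.007, -1.0, -0.007], [-0.993, 0.008, -0.119], [0.119, 0.006, -0.993]]
side [460.53878527   0.         319.42153819   0.         460.53878527
 194.32724329   0.           0.           1.        ] [-0.38409306 -0.74507408  0.86069172] [[0.65, -0.76, -0.016], [-0.428, -0.349, -0.833], [0.628, 0.548, -0.552]]
t 0.1 p [0.1626 0.577  0.2347] F [ 0.5  0.8 -0.5] T [-0.    0.04 -0.07] op 0.0929 q [ 1.21  0.13  1.49  0.    1.52 -0.09]
[[-0.001, -0.962, 0.271], [-0.002, 0.271, 0.962], [-1.0, 0.0, -0.002]]
```

View pics/top0.png

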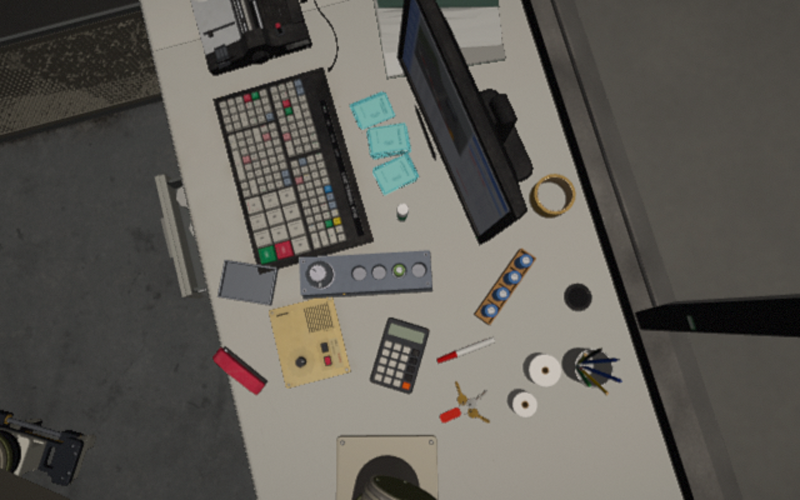

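View pics/side0.png

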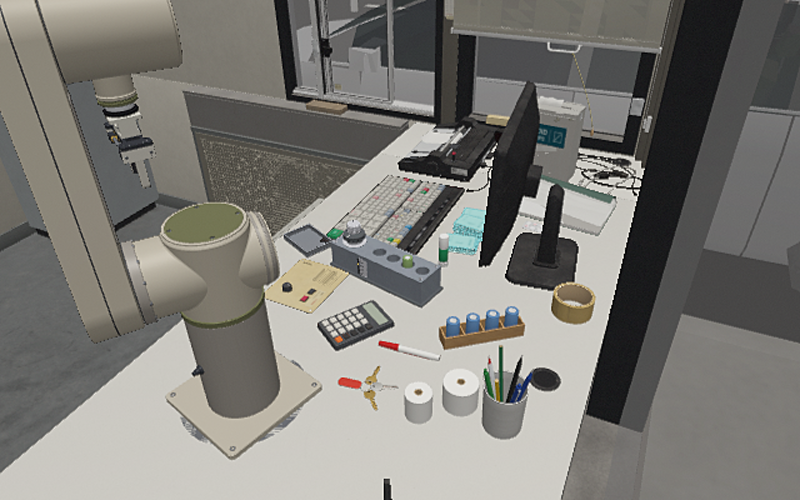

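Top: stand at (300–432, 250–297), knob (318,272), short roll in the second well from the far end (400,270), four long rolls in the carton (490,311)–(525,260), tray (248,282). A closer look follows.

```bash
python3 - <<'E'
from h import *
a=np.load("/tmp/top.npy")[190:270,170:440]; b=np.load("/tmp/side.npy")[165:285,215:435]
f=lambda i,s:cv2.resize(i,None,fx=s,fy=s,interpolation=cv2.INTER_CUBIC)
A=f(a,2.96);B=f(b,2.96); W=800
o=np.zeros((600,W,3),np.uint8); o[:A.shape[0],:A.shape[1]]=A; o[240:240+B.shape[0],:B.shape[1]]=B
cv2.imwrite("pics/c1.png",o)
E
```

```text
(no output)
```

View pics/c1.png

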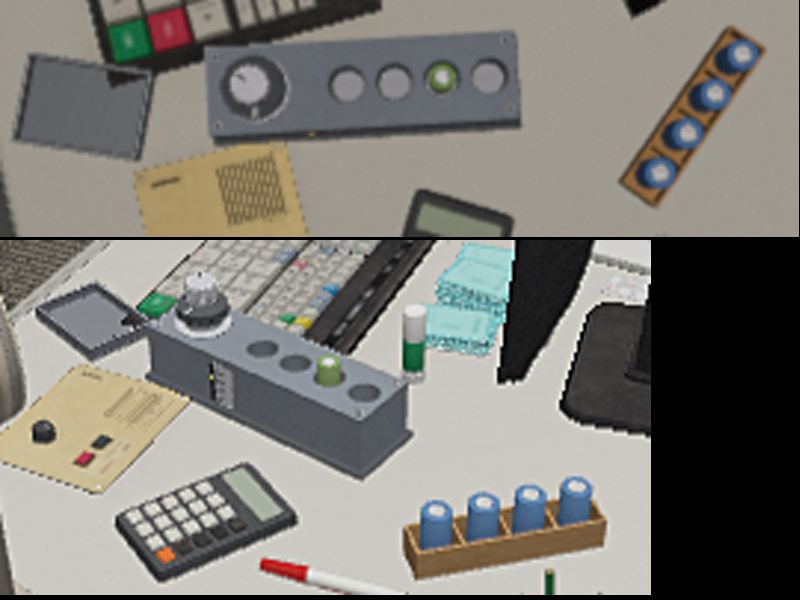

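```bash
cat >> h.py <<'E'
import pickle
def tri(ct,pt,cs,ps):
    A=[]
    for c,p in((ct,pt),(cs,ps)):
        K,M,t=cal(c); P=K@np.c_[M,t]; A+= [p[0]*P[2]-P[0],p[1]*P[2]-P[1]]
    A=np.array([a/np.linalg.norm(a[:3]) for a in A]); return np.linalg.lstsq(A[:,:3],-A[:,3],rcond=None)[0]
CT=pickle.load(open("top.pkl","rb")) ; CS=pickle.load(open("side.pkl","rb"))
E
python3 - <<'E'
from h import *
T=lambda x,y:(170+(x+.5)/2.96-.5,190+(y+.5)/2.96-.5)
S=lambda x,y:(215+(x+.5)/2.96-.5,165+(y-240+.5)/2.96-.5)
for n,a,b,z in [("w3",(348,85),(262,349),.07),("w2",(394,82),(296,364),.07),("short",(442,77),(328,361),.092),("w0",(488,76.5),(365,393),.07),("knob",(249,85),(199,278),.123),
 ("r1",(742,53),(575,486),.061),("r2",(715,94),(531,493),.061),("r3",(688,132),(484,501),.061),("r4",(659,172),(436,510),.061),("glue",(402*2.96/1.25-503.2+.0,211*2.96/1.25-562.4),(415,308),.088)]:
    print(n,atz(CT,*T(*a),z)[:2].round(4),atz(CS,*S(*b),z)[:2].round(4),tri(CT,T(*a),CS,S(*b)).round(4))
for p in [(28,53),(153,71),(139,160),(13,138)]: print("tray",atz(CT,*T(*p),.018).round(4))
for p in [(207,47),(518,32),(521,125),(212,138)]: print("blk",atz(CT,*T(*p),.07).round(4))
for p in [(734,25),(765,48),(655,207),(619,181)]: print("carton",atz(CT,*T(*p),.032).round(4))
print("corner",atz(CT,482/1.25,242/1.25,.1).round(3),tri(CT,(482/1.25,242/1.25),CS,(484/1.25,265/1.25)).round(3))
E
```

```text
w3 [0.4563 0.0554] [0.4536 0.0524] [0.4566 0.0555 0.067 ]
w2 [0.4587 0.014 ] [0.4555 0.0077] [0.4599 0.0133 0.065 ]
short [ 0.461  -0.0289] [ 0.4559 -0.0343] [ 0.4616 -0.0292  0.0867]
w0 [ 0.463  -0.0707] [ 0.4609 -0.077 ] [ 0.4645 -0.0721  0.0655]
knob [0.4527 0.1375] [0.4527 0.1375] [0.4527 0.1375 0.123 ]
r1 [ 0.4834 -0.3019] [ 0.4798 -0.3036] [ 0.4834 -0.3022  0.058 ]
r2 [ 0.4463 -0.2762] [ 0.4465 -0.2784] [ 0.447  -0.2771  0.0598]
r3 [ 0.4122 -0.2507] [ 0.4109 -0.2522] [ 0.4124 -0.2511  0.0594]
r4 [ 0.3765 -0.2235] [ 0.3741 -0.2265] [ 0.3768 -0.2243  0.0579]
glue [ 0.5872 -0.0362] [ 0.5922 -0.039 ] [ 0.5888 -0.0382  0.0889]
tray [0.4931 0.3608 0.018 ]
tray [0.4751 0.2423 0.018 ]
tray [0.3917 0.254  0.018 ]
tray [0.4131 0.3726 0.018 ]
blk [0.4917 0.1829 0.07  ]
blk [ 0.5032 -0.0983  0.07  ]
blk [ 0.4192 -0.0996  0.07  ]
blk [0.4096 0.1774 0.07  ]
carton [ 0.5127 -0.3026  0.032 ]
carton [ 0.4909 -0.3306  0.032 ]
carton [ 0.345  -0.2241  0.032 ]
carton [ 0.3689 -0.1917  0.032 ]
corner [ 0.517 -0.203  0.1  ] [ 0.517 -0.203  0.111]
```

The top view gives yaw ≈ 2.8°, with the knob axis at about (0.4526, 0.137). The short roll is in well 1 at (0.461, −0.029), and the rolls are at z ≈ 0.06, as expected. Moving to the short roll.

```bash
cat >> h.py <<'E'
def go(x,y,z,ang=None):
    s=st(); M=R.from_rotvec(s["orientation"]).as_matrix(); d=M.T@(np.array([x,y,z])-s["tool_pos"])
    print("shift in tool axes",d.round(4))
    if ang is not None:
        a=np.radians(ang); zt=np.array([np.cos(a),np.sin(a),0]); xt=np.array([0,0,-1.]); T=np.c_[xt,np.cross(zt,xt),zt]
        print("turn",R.from_matrix(M.T@T).as_rotvec().round(3))
E
python3 -m inch '[[[0,0,0,0.14,0,0,1],[0,0,0,0.14,0,0,1],[0,0,0,0.14,0,0,1],[0,0,0,0.14,0,0,1],[0,0,0,0.14,0,0,1],[0,0,0,0.14,0,0,1],[0,0,0,0.14,0,0,1],[0,0,0,0.14,0,0,1],[0,0,0,0.14,0,0,1],[0,-0.045,0.0195,0,0,0,1],[0,-0.045,0.0195,0,0,0,1],[0,-0.045,0.0195,0,0,0,1],[0,-0.045,0.0195,0,0,0,1],[0,-0.045,0.0195,0,0,0,1],[0,-0.045,0.0195,0,0,0,1],[0,-0.045,0.0195,0,0,0,1],[0,-0.045,0.0195,0,0,0,1],[0,-0.045,0.0195,0,0,0,1],[0,-0.045,0.0195,0,0,0,1],[0,-0.045,0.0195,0,0,0,1]]]' 20
python3 -c "
from h import *
go(.461,-.029,.15,2.8)"
```

```text
t: 2.1
tool_pos: [0.3662, 0.0659, 0.2277]
orientation: [-0.009, 1.579, -0.022]
force: [1.3, 0.2, -0.5]
opening: 0.0931
t 2.1 p [0.3662 0.0659 0.2277] F [ 1.3  0.2 -0.5] T [-0.04  0.04  0.06] op 0.0931 q [ 0.06 -0.51  2.07 -0.02  1.6   0.07]
[[-0.008, 0.008, 1.0], [-0.02, 1.0, -0.008], [-1.0, -0.02, -0.008]]
shift in tool axes [ 0.0788 -0.0926  0.0962]
turn [-0.057 -0.008  0.019]
```

```bash
python3 -m inch '[[[0.02,-0.031,0.032,-0.02,-0.008,0.01,0.8],[0.02,-0.031,0.032,-0.02,0,0.005,0.8],[0.02,-0.031,0.032,-0.017,0,0.004,0.7],[0.015,0,0,0,0,0,0.7],[0,0,0,0,0,0,0.7]]]' 20
python3 -c "
from h import *
go(.461,-.029,.092,2.8)"
```

```text
t: 2.6
tool_pos: [0.4658, -0.0367, 0.1511]
orientation: [-0.033, 1.569, 0.032]
force: [-1.1, 0.9, -0.2]
opening: 0.0658
t 2.6 p [ 0.4658 -0.0367  0.1511] F [-1.1  0.9 -0.2] T [-0.07  0.14 -0.01] op 0.0658 q [-0.19 -0.18  1.95  0.    1.37 -0.23]
[[0.001, -0.042, 0.999], [-0.0, 0.999, 0.042], [-1.0, -0.0, 0.001]]
shift in tool axes [ 0.0591  0.0079 -0.0045]
turn [-0.007  0.001  0.   ]
```

```bash
python3 -m inch '[[[0,0.0075,-0.0045,0,0,0,0.7],[0,0,0,0,0,0,0.7],[0.02,0,0,0,0,0,0.7],[0.02,0,0,0,0,0,0.7],[0.014,0,0,0,0,0,0.7],[0.004,0,0,0,0,0,0.7],[0,0,0,0,0,0,0.7],[0,0,0,0,0,0,0.7]]]' 20
python3 -c "
from h import *
go(.461,-.029,.091,2.8); snap('side','s2',(215,165,220,120),3.6)"
```

```text
t: 3.4
tool_pos: [0.463, -0.0247, 0.0995]
orientation: [-0.04, 1.557, 0.036]
force: [-0.4, -0.4, -0.2]
opening: 0.065
t 3.4 p [ 0.463  -0.0247  0.0995] F [-0.4 -0.4 -0.2] T [-0.01  0.05 -0.02] op 0.065 q [-0.16 -0.15  2.02  0.    1.26 -0.21]
[[0.013, -0.049, 0.999], [-0.002, 0.999, 0.049], [-1.0, -0.002, 0.013]]
shift in tool axes [ 0.0085 -0.0042 -0.0023]
turn [-0.     0.013  0.002]
```

View pics/s2.png

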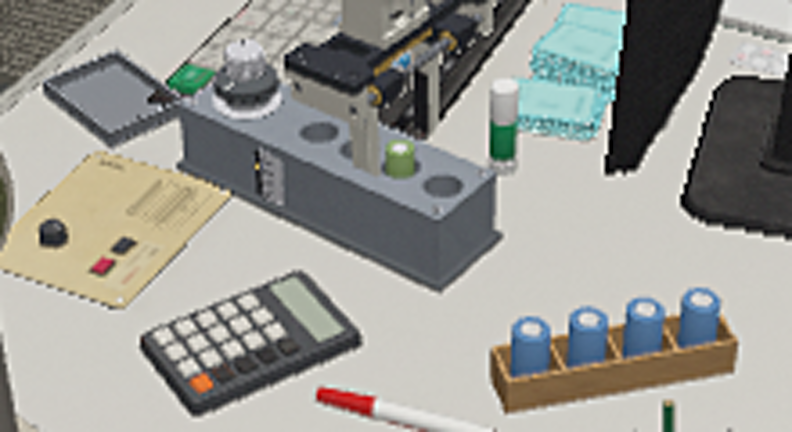

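Jaws straddle the short roll (roll at (400,158), near finger at (365,130)). Lower and grip.

```bash
python3 -m inch '[[[0.005,-0.003,-0.002,0,0.012,0,0.7],[0.003,0,0,0,0,0,0.7],[0,0,0,0,0,0,0.7],[0,0,0,0,0,0,0.15],[0,0,0,0,0,0,0.15],[0,0,0,0,0,0,0.15],[0,0,0,0,0,0,0.15],[0,0,0,0,0,0,0.15]]]' 20
python3 -c "
from h import *
go(.461,-.029,.15,2.8)"
```

```text
t: 4.25
tool_pos: [0.4626, -0.0286, 0.0928]
orientation: [-0.04, 1.567, 0.035]
force: [1.1, 0.8, 0.3]
opening: 0.0298
t 4.25 p [ 0.4626 -0.0286  0.0928] F [1.1 0.8 0.3] T [-0.06  0.12 -0.  ] op 0.0298 q [-0.17 -0.13  2.02 -0.    1.25 -0.22]
[[0.003, -0.048, 0.999], [-0.003, 0.999, 0.048], [-1.0, -0.003, 0.003]]
shift in tool axes [-0.0572 -0.0005 -0.0014]
turn [-0.001  0.003  0.003]
```

```bash
python3 -m inch '[[[0,0,0,0,0,0,0.15],[0,0,0,0,0,0,0.15],[-0.015,0,0,0,0,0,0.15],[-0.025,0,0,0,0,0,0.15],[-0.025,0,0,0,0,0,0.15],[-0.025,0,0,0,0,0,0.15],[-0.025,0,0,0,0,0,0.15],[0,0,0,0,0,0,0.15]]]' 20
python3 -c "
from h import *
go(.443,.307,.2,2.8)"
```

```text
t: 5.05
tool_pos: [0.4596, -0.0277, 0.2087]
orientation: [-0.039, 1.574, 0.037]
force: [0.5, -1.2, -0.8]
opening: 0.0229
t 5.05 p [ 0.4596 -0.0277  0.2087] F [ 0.5 -1.2 -0.8] T [-0.08  0.04 -0.04] op 0.0229 q [-0.17 -0.24  1.89 -0.    1.49 -0.22]
[[-0.004, -0.048, 0.999], [-0.002, 0.999, 0.048], [-1.0, -0.002, -0.004]]
shift in tool axes [ 0.0082  0.3352 -0.0005]
turn [-0.001 -0.004  0.002]
```

```bash
python3 -m inch '[[[0,0.03,0,0,0,0,0.15],[0,0.04,0,0,0,0,0.15],[0,0.04,0,0,0,0,0.15],[0,0.04,0,0,0,0,0.15],[0,0.04,0,0,0,0,0.15],[0,0.04,0,0,0,0,0.15],[0,0.04,0,0,0,0,0.15],[0,0.035,0,0,0,0,0.15],[0,0.02,0,0,0,0,0.15],[0,0,0,0,0,0,0.15]]]' 20
python3 -c "
from h import *
go(.443,.307,.058,2.8); snap('side','s3',(150,130,280,150),2.85)"
```

```text
t: 6.05
tool_pos: [0.4384, 0.3068, 0.1918]
orientation: [-0.04, 1.587, 0.029]
force: [0.5, -0.2, -1.6]
opening: 0.0229
t 6.05 p [0.4384 0.3068 0.1918] F [ 0.5 -0.2 -1.6] T [-0.1   0.07 -0.  ] op 0.0229 q [ 0.51 -0.    1.71  0.    1.45  0.47]
[[-0.016, -0.044, 0.999], [-0.007, 0.999, 0.044], [-1.0, -0.007, -0.016]]
shift in tool axes [0.1337 0.0009 0.0068]
turn [-0.005 -0.016  0.007]
```

View pics/s3.png

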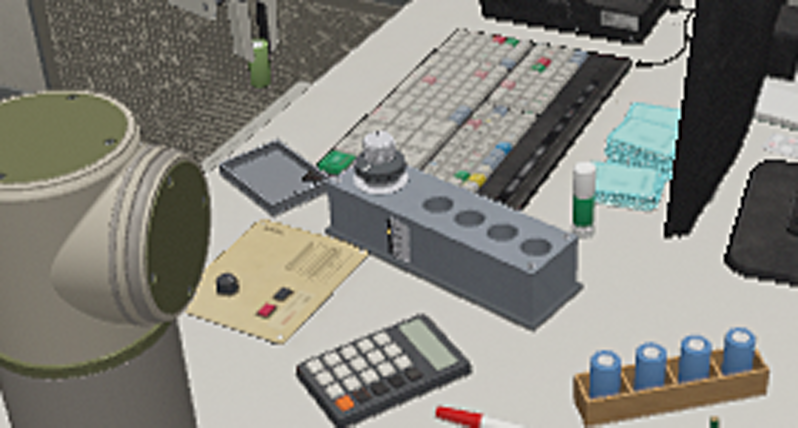

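Roll is held (green, bottom at (262,86)); wells are empty. Lower into the tray.

```bash
python3 -m inch '[[[0.03,0,0.003,0,-0.008,0.003,0.15],[0.03,0,0.002,0,-0.008,0.003,0.15],[0.03,0,0.001,0,0,0,0.15],[0.02,0,0,0,0,0,0.15],[0.01,0,0,0,0,0,0.15],[0,0,0,0,0,0,0.15]]]' 20
python3 -c "
from h import *
for z in (.13,.14,.145,.15,.155): print(z,proj(CS,[.4384,.3068,z]))
print('want',150+262/2.85,130+86/2.85)
go(.443,.307,.056,2.8)"
```

```text
t: 6.7
tool_pos: [0.443, 0.2981, 0.0635]
orientation: [-0.036, 1.574, 0.027]
force: [-0.4, -0.2, -1.4]
opening: 0.023
0.13 [241.4152835  160.32108067]
0.14 [241.07784926 157.62121973]
0.145 [240.90819298 156.26377492]
0.15 [240.73790595 154.90128332]
0.155 [240.56698462 153.53371671]
want 241.9298245614035 160.17543859649123
t 6.7 p [0.443  0.2981 0.0635] F [-0.4 -0.2 -1.4] T [-0.08  0.1  -0.01] op 0.023 q [ 0.5   0.11  1.83 -0.    1.2   0.46]
[[-0.003, -0.04, 0.999], [-0.006, 0.999, 0.04], [-1.0, -0.006, -0.003]]
shift in tool axes [0.0074 0.0089 0.0004]
turn [-0.009 -0.003  0.006]
```

```bash
python3 -m inch '[[[0.003,0.004,0,0,0,0,0.15],[0.003,0.002,0,0,0,0,0.15],[0.002,0,0,0,0,0,0.15],[0.001,0,0,0,0,0,0.15]]]' 20
python3 -c "
from h import *
go(.443,.307,.056,2.8)"
```

```text
t: 7.1
tool_pos: [0.4451, 0.3048, 0.0572]
orientation: [-0.033, 1.569, 0.028]
force: [0.2, 0.3, -1.0]
opening: 0.0232
t 7.1 p [0.4451 0.3048 0.0572] F [ 0.2  0.3 -1. ] T [-0.03  0.09 -0.  ] op 0.0232 q [ 0.51  0.13  1.83 -0.    1.18  0.47]
[[0.001, -0.039, 0.999], [-0.003, 0.999, 0.039], [-1.0, -0.003, 0.001]]
shift in tool axes [ 0.0012  0.0023 -0.002 ]
turn [-0.01   0.001  0.003]
```

```bash
python3 -m inch '[[[0.001,0,0,0,0,0,0.15],[0.001,0,0,0,0,0,0.15],[0.001,0,0,0,0,0,0.15]]]' 20
python3 -m inch '[[[0.001,0,0,0,0,0,0.15],[0.001,0,0,0,0,0,0.15],[0.001,0,0,0,0,0,0.15]]]' 20
python3 -c "
from h import *
st()"
```

```text
t: 7.4
tool_pos: [0.4459, 0.3058, 0.0566]
orientation: [-0.033, 1.567, 0.029]
force: [-5.7, -2.8, 10.2]
opening: 0.0229
t: 7.7
tool_pos: [0.4459, 0.306, 0.0566]
orientation: [-0.033, 1.568, 0.03]
force: [-4.1, -2.7, 8.5]
opening: 0.0229
t 7.7 p [0.4459 0.306  0.0566] F [-4.1 -2.7  8.5] T [-0.6   0.96 -0.07] op 0.0229 q [ 0.51  0.13  1.83 -0.    1.18  0.47]
[[0.003, -0.04, 0.999], [-0.002, 0.999, 0.04], [-1.0, -0.002, 0.003]]
```

Tray contact at TCP z = 0.0566, so the well floor was at about z 0.040, or 30 mm deep. Release and go to the ring.

```bash
python3 -m inch '[[[-0.001,0,0,0,0,0,0.6],[0,0,0,0,0,0,0.6],[0,0,0,0,0,0,0.6],[0,0,0,0,0,0,0.6],[-0.03,0,0,0,0,0,0.9],[-0.04,0,0,0,0,0,0.9],[-0.04,0,0,0,0,0,0.9],[-0.03,-0.02,0,0,0,0,0.9],[0,-0.04,0,0,0,0,0.9],[0,-0.04,0,0,0,0,0.9],[0,-0.04,0,0,0,0,0.9],[0,-0.025,0,0,0,0,0.9],[0,0,0,0,0,0,0.9]]]' 20
python3 -c "
from h import *
go(.4526,.137,.15,2.8);snap('side','s4',(215,120,170,100),4.7);snap('top','x')
f=np.load('/tmp/top.npy')[195:245,170:270]; g=cv2.imread('pics/s4.png'); f=cv2.resize(f,None,fx=4.7,fy=4.7,interpolation=2)
b=np.zeros((g.shape[0]+f.shape[0]//1 if g.shape[0]+f.shape[0]<=600 else 600,g.shape[1],3),np.uint8); b[:f.shape[0],:f.shape[1]]=f; b[f.shape[0]:]=g[-(b.shape[0]-f.shape[0]):]; cv2.imwrite('pics/s4.png',b); print(b.shape,f.shape)"
```

```text
t: 9.0
tool_pos: [0.4531, 0.1369, 0.2052]
orientation: [-0.036, 1.562, 0.032]
force: [0.3, -0.1, 0.0]
opening: 0.0837
t 9.0 p [0.4531 0.1369 0.2052] F [ 0.3 -0.1  0. ] T [-0.    0.05  0.08] op 0.0837 q [ 0.19 -0.21  1.88 -0.    1.47  0.14]
[[0.008, -0.044, 0.999], [-0.002, 0.999, 0.044], [-1.0, -0.003, 0.008]]
shift in tool axes [ 0.0552  0.0003 -0.001 ]
turn [-0.005  0.008  0.003]
(600, 799, 3) (235, 470, 3)
```

View pics/s4.png

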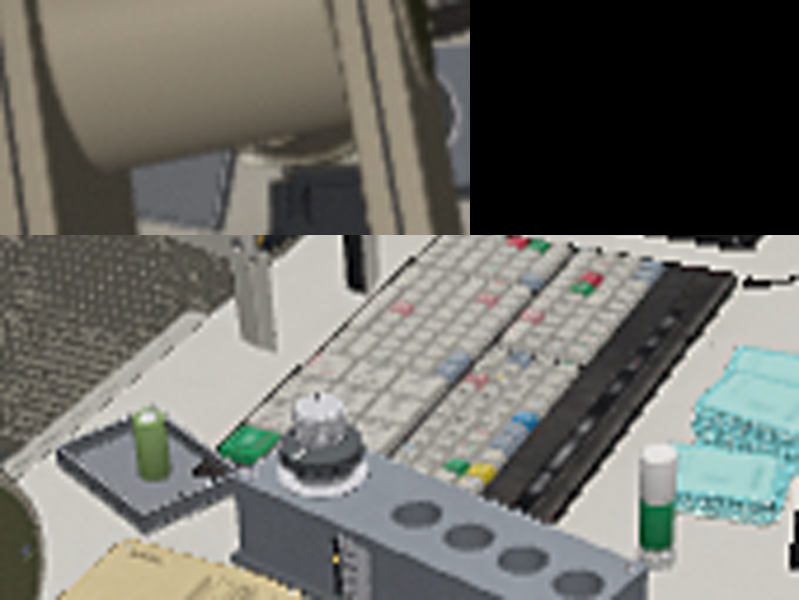

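Short roll stands in the tray (150,445). Descend round the ring.

```bash
python3 -m inch '[[[0.03,0,0,0,0.008,0.003,0.9],[0.03,0,0,0,0,0,0.9],[0.02,0,0,0,0,0,0.9],[0.015,0,0,0,0,0,0.9],[0.008,0,0,0,0,0,0.9],[0,0,0,0,0,0,0.9]]]' 30
python3 -c "
from h import *
go(.4526,.137,.0915,2.8)"
```

```text
t: 9.7
tool_pos: [0.4536, 0.1465, 0.0992]
orientation: [-0.037, 1.569, 0.044]
force: [0.1, 0.4, -0.4]
opening: 0.0835
t 9.7 p [0.4536 0.1465 0.0992] F [ 0.1  0.4 -0.4] T [-0.05  0.04  0.01] op 0.0835 q [ 0.2  -0.1   1.98  0.    1.26  0.15]
[[0.001, -0.051, 0.999], [0.004, 0.999, 0.051], [-1.0, 0.004, 0.002]]
shift in tool axes [ 0.0077 -0.0095 -0.0015]
turn [ 0.002  0.002 -0.004]
```

```bash
python3 -m inch '[[[0.004,-0.0095,-0.001,0,0.002,-0.003,0.9],[0.0035,-0.001,0,0,0,0,0.9],[0,0,0,0,0,0,0.9],[0,0,0,0,0,0,0.9]]]' 30
python3 -c "
from h import *
go(.4526,.137,.0915,2.8)"
```

```text
t: 10.1
tool_pos: [0.4548, 0.1363, 0.0935]
orientation: [-0.04, 1.568, 0.043]
force: [0.3, -0.0, 0.2]
opening: 0.0839
t 10.1 p [0.4548 0.1363 0.0935] F [ 0.3 -0.   0.2] T [-0.13  0.09 -0.01] op 0.0839 q [ 0.18 -0.1   1.99  0.    1.25  0.13]
[[0.003, -0.053, 0.999], [0.002, 0.999, 0.053], [-1.0, 0.002, 0.003]]
shift in tool axes [ 0.002   0.0008 -0.0021]
turn [ 0.004  0.003 -0.002]
```

```bash
python3 -m inch '[[[0.001,0.0005,-0.002,0,0.002,0,0.9],[0,0,0,0,0,0,0.5],[0,0,0,0,0,0,0.5],[0,0,0,0,0,0,0.5],[0,0,0,0,0,0,0.5],[0,0,0,0,0,0,0.5],[0,0,0,0,0,0,0.5]]]' 40
python3 -c "
from h import *
go(.4526,.137,.0925,2.8)"
```

```text
t: 10.8
tool_pos: [0.4539, 0.1369, 0.0939]
orientation: [-0.039, 1.567, 0.043]
force: [0.5, -0.0, -0.3]
opening: 0.0554
t 10.8 p [0.4539 0.1369 0.0939] F [ 0.5 -0.  -0.3] T [-0.08  0.15  0.04] op 0.0554 q [ 0.18 -0.1   1.99  0.    1.25  0.13]
[[0.004, -0.052, 0.999], [0.002, 0.999, 0.052], [-1.0, 0.002, 0.004]]
shift in tool axes [ 0.0014  0.0002 -0.0013]
turn [ 0.003  0.004 -0.002]
```

```bash
python3 -m inch '[[[0,0,0,-0.08,0,0,0.5],[0,0,0,-0.08,0,0,0.5],[0,0,0,-0.08,0,0,0.5],[0,0,0,-0.08,0,0,0.5]]]' 40
python3 -c "
from h import *
go(.4539,.1369,.0939,93)"
```

```text
t: 11.2
tool_pos: [0.454, 0.1369, 0.0939]
orientation: [-0.297, 1.546, 0.3]
force: [1.3, -0.8, -0.7]
opening: 0.0552
t 11.2 p [0.454  0.1369 0.0939] F [ 1.3 -0.8 -0.7] T [-0.07 -0.03 -0.27] op 0.0552 q [ 0.18 -0.1   1.99  0.    1.25 -0.2 ]
[[0.004, -0.372, 0.928], [0.003, 0.928, 0.372], [-1.0, 0.001, 0.004]]
shift in tool axes [ 0.      0.0001 -0.0001]
turn [-1.242  0.005  0.002]
```

```bash
python3 -m inch '[[[0,0,0,-0.11,0,0,0.5],[0,0,0,-0.11,0,0,0.5],[0,0,0,-0.11,0,0,0.5],[0,0,0,-0.11,0,0,0.5],[0,0,0,-0.11,0,0,0.5],[0,0,0,-0.11,0,0,0.5],[0,0,0,-0.11,0,0,0.5],[0,0,0,-0.11,0,0,0.5],[0,0,0,-0.11,0,0,0.5],[0,0,0,-0.11,0,0,0.5],[0,0,0,-0.11,0,0,0.5],[0,0,0,0,0,0,0.5]]]' 40
python3 -c "
from h import *
go(.4539,.1369,.0939,93)"
```

```text
t: 12.4
tool_pos: [0.4544, 0.1375, 0.0939]
orientation: [-1.259, 1.17, 1.259]
force: [1.1, 1.0, 0.2]
opening: 0.0554
t 12.4 p [0.4544 0.1375 0.0939] F [1.1 1.  0.2] T [-0.05 -0.1   0.24] op 0.0554 q [ 0.18 -0.1   1.99  0.    1.25 -1.46]
[[0.004, -0.998, -0.069], [0.004, -0.069, 0.998], [-1.0, -0.004, 0.004]]
shift in tool axes [ 0.      0.0006 -0.0006]
turn [0.017 0.004 0.004]
```

```bash
python3 -m inch '[[[0,0,0,0,0,0,0.8],[0,0,0,0,0,0,0.8],[0,0,0,0,0,0,0.8],[-0.012,0,0,0,0,0,0.8],[-0.01,0,0,0,0,0,0.8],[0,0,0,0.14,0,0,0.8],[0,0,0,0.14,0,0,0.8],[0,0,0,0.14,0,0,0.8],[0,0,0,0.14,0,0,0.8],[0,0,0,0.14,0,0,0.8],[0,0,0,0.14,0,0,0.8],[0,0,0,0.14,0,0,0.8],[0,0,0,0.14,0,0,0.8],[0,0,0,0.14,0,0,0.8],[0,0,0,0.14,0,0,0.8],[0,0,0,0.14,0,0,0.8],[0,0,0,0.14,0,0,0.8],[0,0,0,0.14,0,0,0.8],[0,0,0,0.14,0,0,0.8],[0,0,0,0,0,0,0.8]]]' 30
python3 -c "
from h import *
go(.4539,.1369,.1155,-17)"
```

```text
t: 14.4
tool_pos: [0.4608, 0.1387, 0.1369]
orientation: [0.336, 1.526, -0.316]
force: [-0.4, -0.2, 0.1]
opening: 0.0746
t 14.4 p [0.4608 0.1387 0.1369] F [-0.4 -0.2  0.1] T [-0.07  0.01 -0.01] op 0.0746 q [ 0.18 -0.15  1.95  0.    1.32  0.6 ]
[[0.022, 0.405, 0.914], [0.008, 0.914, -0.405], [-1.0, 0.016, 0.017]]
shift in tool axes [ 0.0213 -0.0047 -0.006 ]
turn [-0.12   0.017 -0.015]
```

```bash
python3 -m inch '[[[0.008,-0.0047,-0.006,0,0.015,-0.013,0.8],[0.008,0,0,0,0,0,0.8],[0.004,0,0,0,0,0,0.7],[0,0,0,0,0,0,0.7]]]' 20
python3 -c "
from h import *
go(.4539,.1369,.1155,-23)"
```

```text
t: 14.8
tool_pos: [0.4533, 0.1368, 0.1162]
orientation: [0.32, 1.546, -0.317]
force: [-0.2, -0.3, 0.4]
opening: 0.0661
t 14.8 p [0.4533 0.1368 0.1162] F [-0.2 -0.3  0.4] T [-0.13  0.1  -0.01] op 0.0661 q [ 0.18 -0.13  1.97  0.    1.3   0.59]
[[0.002, 0.395, 0.919], [0.002, 0.919, -0.395], [-1.0, 0.002, 0.001]]
shift in tool axes [0.0007 0.0004 0.0005]
turn [-0.004  0.001 -0.002]
```

Grip the knob and turn it anticlockwise towards stop 0 for calibration.

```bash
python3 -m inch '[[[0,0,0,0,0,0,0.25],[0,0,0,0,0,0,0.25],[0,0,0,0,0,0,0.25],[0,0,0,0,0,0,0.25],[0,0,0,0,0,0,0.25],[0,0,0,0,0,0,0.25],[0,0,0,-0.1,0,0,0.25],[0,0,0,-0.1,0,0,0.25],[0,0,0,-0.1,0,0,0.25],[0,0,0,-0.1,0,0,0.25]]]' 20
python3 -c "
from h import *
go(.4539,.1369,.1155,-23)"
```

```text
t: 15.8
tool_pos: [0.4538, 0.1365, 0.116]
orientation: [-0.005, 1.568, 0.008]
force: [1.5, 0.0, -0.8]
opening: 0.0336
t 15.8 p [0.4538 0.1365 0.116 ] F [ 1.5  0.  -0.8] T [-0.07 -0.06 -0.05] op 0.0336 q [ 0.18 -0.13  1.97  0.    1.3   0.17]
[[0.003, -0.008, 1.0], [0.002, 1.0, 0.008], [-1.0, 0.002, 0.003]]
shift in tool axes [0.0005 0.0004 0.0001]
turn [ 0.41   0.003 -0.002]
```

```bash
python3 -m inch '[[[0,0,0,-0.1,0,0,0.25],[0,0,0,-0.1,0,0,0.25],[0,0,0,-0.1,0,0,0.25],[0,0,0,-0.1,0,0,0.25],[0,0,0,-0.1,0,0,0.25],[0,0,0,-0.1,0,0,0.25],[0,0,0,-0.1,0,0,0.25],[0,0,0,-0.1,0,0,0.25],[0,0,0,-0.1,0,0,0.25],[0,0,0,-0.1,0,0,0.25],[0,0,0,-0.1,0,0,0.25],[0,0,0,-0.1,0,0,0.25],[0,0,0,-0.1,0,0,0.25]]]' 20
python3 -c "
from h import *
go(.4535,.1368,.1155,90)"
python3 -m inch '[[[0,0,0,-0.1,0,0,0.25],[0,0,0,-0.1,0,0,0.25],[0,0,0,-0.1,0,0,0.25]]]' 20
python3 -c "
from h import *
go(.4535,.1368,.1155,90)"
```

```text
t: 17.1
tool_pos: [0.4547, 0.1372, 0.1161]
orientation: [-1.055, 1.294, 1.054]
force: [1.2, 0.7, -2.0]
opening: 0.0332
t 17.1 p [0.4547 0.1372 0.1161] F [ 1.2  0.7 -2. ] T [-0.04 -0.13 -0.08] op 0.0332 q [ 0.18 -0.13  1.97  0.    1.29 -1.18]
[[0.005, -0.979, 0.206], [0.003, 0.206, 0.979], [-1.0, -0.004, 0.004]]
shift in tool axes [ 0.0006  0.0011 -0.0007]
turn [-0.207  0.004  0.005]
t: 17.4
tool_pos: [0.4548, 0.1375, 0.1161]
orientation: [-1.286, 1.151, 1.284]
force: [0.6, 0.7, -0.8]
opening: 0.0335
t 17.4 p [0.4548 0.1375 0.1161] F [ 0.6  0.7 -0.8] T [-0.07 -0.12 -0.11] op 0.0335 q [ 0.18 -0.13  1.97  0.    1.29 -1.49]
[[0.005, -0.994, -0.105], [0.004, -0.105, 0.994], [-1.0, -0.005, 0.003]]
shift in tool axes [ 0.0006  0.0013 -0.0006]
turn [0.105 0.003 0.005]
```

```bash
cat > y.py <<'E'
from h import *
s=telemetry.read_state(); M=R.from_rotvec(s["orientation"]).as_matrix(); print("YAW",round(float(np.arctan2(M[1,2],M[0,2])),3),"Tz",round(s["wrist_torque"][2],3),"p",np.round(s["tool_pos"],4),"op",round(s["opening"],4))
E
python3 -m inch '[[[0,0,0,-0.06,0,0,0.25],[0,0,0,-0.06,0,0,0.25],[0,0,0,-0.06,0,0,0.25]]]' 20 >/dev/null; python3 y.py
python3 -m inch '[[[0,0,0,-0.06,0,0,0.25],[0,0,0,-0.06,0,0,0.25],[0,0,0,-0.06,0,0,0.25]]]' 20 >/dev/null; python3 y.py
python3 -m inch '[[[0,0,0,-0.06,0,0,0.25],[0,0,0,-0.06,0,0,0.25]]]' 20 >/dev/null; python3 y.py
```

```text
YAW 1.866 Tz -0.015 p [0.4547 0.1377 0.116 ] op 0.0331
YAW 2.052 Tz -0.489 p [0.4545 0.1378 0.116 ] op 0.0334
YAW 2.176 Tz -0.515 p [0.4542 0.1377 0.1159] op 0.0333
```

```bash
for i in 1; do :; done
python3 -m inch '[[[0,0,0,0.02,0,0,0.25],[0,0,0,0,0,0,0.25]]]' 20 >/dev/null; python3 y.py
python3 -m inch '[[[0,0,0,0.02,0,0,0.25],[0,0,0,0,0,0,0.25]]]' 20 >/dev/null; python3 y.py
python3 -m inch '[[[0,0,0,0.02,0,0,0.25],[0,0,0,0,0,0,0.25]]]' 20 >/dev/null; python3 y.py
python3 -m inch '[[[0,0,0,0.03,0,0,0.25],[0,0,0,0,0,0,0.25]]]' 20 >/dev/null; python3 y.py
```

```text
YAW 2.154 Tz 0.017 p [0.4542 0.1377 0.1159] op 0.0335
YAW 2.13 Tz -0.003 p [0.4542 0.1377 0.1159] op 0.0333
YAW 2.107 Tz 0.025 p [0.4542 0.1377 0.1159] op 0.0334
YAW 2.076 Tz -0.092 p [0.4542 0.1376 0.1159] op 0.0332
```

Stop found: adjuster = 0 at yaw ≈ 2.155, zero torque on backing off. Now clockwise 7.5 rad, in two grips.

```bash
python3 -m inch '[[[0,0,0,0.08,0,0,0.25],[0,0,0,0.12,0,0,0.25],[0,0,0,0.12,0,0,0.25],[0,0,0,0.12,0,0,0.25],[0,0,0,0.12,0,0,0.25],[0,0,0,0.12,0,0,0.25],[0,0,0,0.12,0,0,0.25],[0,0,0,0.12,0,0,0.25],[0,0,0,0.12,0,0,0.25],[0,0,0,0.12,0,0,0.25],[0,0,0,0.12,0,0,0.25],[0,0,0,0.12,0,0,0.25],[0,0,0,0.12,0,0,0.25],[0,0,0,0.12,0,0,0.25],[0,0,0,0.12,0,0,0.25],[0,0,0,0.12,0,0,0.25],[0,0,0,0.08,0,0,0.25],[0,0,0,0,0,0,0.25]]]' 30 >/dev/null; python3 y.py
python3 -m inch '[[[0,0,0,0.08,0,0,0.25],[0,0,0,0.12,0,0,0.25],[0,0,0,0.12,0,0,0.25],[0,0,0,0.12,0,0,0.25],[0,0,0,0.12,0,0,0.25],[0,0,0,0.12,0,0,0.25],[0,0,0,0.12,0,0,0.25],[0,0,0,0.12,0,0,0.25],[0,0,0,0.12,0,0,0.25],[0,0,0,0.12,0,0,0.25],[0,0,0,0.12,0,0,0.25],[0,0,0,0.12,0,0,0.25],[0,0,0,0.12,0,0,0.25],[0,0,0,0.12,0,0,0.25],[0,0,0,0.12,0,0,0.25],[0,0,0,0.06,0,0,0.25],[0,0,0,0,0,0,0.25]]]' 30 >/dev/null; python3 y.py; python3 -c "
from h import *
go(.454,.137,.1155,-100)"
```

```text
YAW 0.049 Tz -0.024 p [0.4539 0.137  0.1159] op 0.0331
YAW -1.788 Tz -0.106 p [0.4534 0.1375 0.1159] op 0.0333
t 22.5 p [0.4534 0.1375 0.1159] F [ 1.1  0.  -1.2] T [-0.23  0.15 -0.11] op 0.0333 q [ 0.18 -0.13  1.97  0.    1.3   1.97]
[[0.002, 0.976, -0.216], [0.002, -0.216, -0.976], [-1.0, 0.002, -0.003]]
shift in tool axes [0.0004 0.0007 0.0004]
turn [-0.043 -0.002 -0.002]
```

```bash
python3 -m inch '[[[0,0,0,0,0,0,0.8],[0,0,0,0,0,0,0.8],[0,0,0,0,0,0,0.8],[-0.01,0,0,-0.1,0,0,0.8],[-0.005,0,0,-0.14,0,0,0.8],[0,0,0,-0.14,0,0,0.8],[0,0,0,-0.14,0,0,0.8],[0,0,0,-0.14,0,0,0.8],[0,0,0,-0.14,0,0,0.8],[0,0,0,-0.14,0,0,0.8],[0,0,0,-0.14,0,0,0.8],[0,0,0,-0.14,0,0,0.8],[0,0,0,-0.14,0,0,0.8],[0,0,0,-0.14,0,0,0.8],[0,0,0,-0.14,0,0,0.8],[0,0,0,-0.14,0,0,0.8],[0,0,0,-0.14,0,0,0.8],[0,0,0,0,0,0,0.8]]]' 20 >/dev/null; python3 y.py
python3 -m inch '[[[0,0,0,-0.1,0,0,0.8],[0,0,0,-0.14,0,0,0.8],[0,0,0,-0.14,0,0,0.8],[0,0,0,-0.14,0,0,0.8],[0,0,0,-0.14,0,0,0.8],[0,0,0,-0.14,0,0,0.8],[0,0,0,-0.14,0,0,0.8],[0,0,0,-0.14,0,0,0.8],[0,0,0,-0.14,0,0,0.8],[0,0,0,-0.1,0,0,0.8],[0,0,0,0,0,0,0.8]]]' 20 >/dev/null; python3 y.py; python3 -c "
from h import *
go(.454,.137,.116,104)"
```

```text
YAW 0.238 Tz -0.026 p [0.4536 0.1381 0.1328] op 0.0744
YAW 1.568 Tz 0.014 p [0.4537 0.1384 0.1333] op 0.0747
t 25.4 p [0.4537 0.1384 0.1333] F [ 0.5  0.8 -0.3] T [ 0.02 -0.02  0.01] op 0.0747 q [ 0.18 -0.15  1.95  0.    1.33 -1.38]
[[0.003, -1.0, 0.003], [0.004, 0.003, 1.0], [-1.0, -0.003, 0.004]]
shift in tool axes [ 0.0173 -0.0002 -0.0014]
turn [-0.247  0.004  0.004]
```

```bash
python3 -m inch '[[[0.006,0,0,-0.12,0,0,0.8],[0.006,0,0,-0.12,0,0,0.8],[0.004,0,0,-0.06,0,0,0.8],[0,0,0,0,0,0,0.8]]]' 20 >/dev/null; python3 -c "
from h import *
go(.454,.137,.116,106)"
```

```text
t 25.8 p [0.4541 0.1386 0.1172] F [-0.8  0.   0.6] T [0.04 0.02 0.01] op 0.0742 q [ 0.19 -0.13  1.97  0.    1.3  -1.67]
[[0.004, -0.96, -0.281], [0.005, -0.281, 0.96], [-1.0, -0.006, 0.003]]
shift in tool axes [ 0.0012  0.0006 -0.0015]
turn [0.005 0.003 0.005]
```

```bash
python3 -m inch '[[[0.001,0.0005,-0.0015,0,0,0,0.8],[0,0,0,0,0,0,0.25],[0,0,0,0,0,0,0.25],[0,0,0,0,0,0,0.25],[0,0,0,0,0,0,0.25],[0,0,0,0,0,0,0.25],[0,0,0,0,0,0,0.25],[0,0,0,0,0,0,0.25]]]' 30 >/dev/null; python3 y.py
```

```text
YAW 1.841 Tz -0.088 p [0.4545 0.1376 0.1172] op 0.0334
```

```bash
python3 -m inch '[[[0,0,0,0.08,0,0,0.25],[0,0,0,0.12,0,0,0.25],[0,0,0,0.12,0,0,0.25],[0,0,0,0.12,0,0,0.25],[0,0,0,0.12,0,0,0.25],[0,0,0,0.12,0,0,0.25],[0,0,0,0.12,0,0,0.25],[0,0,0,0.12,0,0,0.25],[0,0,0,0.12,0,0,0.25],[0,0,0,0.12,0,0,0.25],[0,0,0,0.12,0,0,0.25],[0,0,0,0.12,0,0,0.25],[0,0,0,0.12,0,0,0.25],[0,0,0,0.12,0,0,0.25],[0,0,0,0.12,0,0,0.25],[0,0,0,0.08,0,0,0.25],[0,0,0,0,0,0,0.25]]]' 30 >/dev/null; python3 y.py
python3 -m inch '[[[0,0,0,0.08,0,0,0.25],[0,0,0,0.12,0,0,0.25],[0,0,0,0.12,0,0,0.25],[0,0,0,0.12,0,0,0.25],[0,0,0,0.12,0,0,0.25],[0,0,0,0.12,0,0,0.25],[0,0,0,0.12,0,0,0.25],[0,0,0,0.12,0,0,0.25],[0,0,0,0.12,0,0,0.25],[0,0,0,0.12,0,0,0.25],[0,0,0,0.12,0,0,0.25],[0,0,0,0.12,0,0,0.25],[0,0,0,0.1,0,0,0.25],[0,0,0,0.04,0,0,0.25],[0,0,0,0,0,0,0.25]]]' 30 >/dev/null; python3 y.py
```

```text
YAW -0.074 Tz -0.121 p [0.4538 0.1368 0.1173] op 0.0332
YAW -1.633 Tz -0.026 p [0.4532 0.1374 0.1172] op 0.0332
```

```bash
python3 -m inch '[[[0,0,0,0.05,0,0,0.25],[0,0,0,0.03,0,0,0.25],[0,0,0,0,0,0,0.25]]]' 30 >/dev/null; python3 y.py
python3 -m inch '[[[0,0,0,0,0,0,0.9],[0,0,0,0,0,0,0.9],[0,0,0,0,0,0,0.9],[-0.01,0,0,-0.1,0,0,0.9],[-0.005,0,0,-0.14,0,0,0.9],[0,0,0,-0.14,0,0,0.9],[0,0,0,-0.14,0,0,0.9],[0,0,0,-0.14,0,0,0.9],[0,0,0,-0.14,0,0,0.9],[0,0,0,-0.14,0,0,0.9],[0,0,0,-0.14,0,0,0.9],[0,0,0,-0.14,0,0,0.9],[0,0,0,-0.14,0,0,0.9],[0,0,0,-0.14,0,0,0.9],[0,0,0,-0.14,0,0,0.9],[0,0,0,-0.14,0,0,0.9],[0,0,0,-0.14,0,0,0.9],[0,0,0,-0.14,0,0,0.9],[0,0,0,0,0,0,0.9]]]' 20 >/dev/null; python3 y.py
python3 -c "
from h import *
go(.454,.1372,.094,20)"
```

```text
YAW -1.707 Tz -0.087 p [0.4532 0.1375 0.1173] op 0.033
YAW 0.45 Tz 0.019 p [0.4535 0.1358 0.1329] op 0.0834
t 32.0 p [0.4535 0.1358 0.1329] F [ 0.1 -0.5  0.2] T [-0.05  0.05  0.02] op 0.0834 q [ 0.18 -0.15  1.95 -0.    1.33 -0.27]
[[0.003, -0.435, 0.9], [0.0, 0.9, 0.435], [-1.0, -0.001, 0.003]]
shift in tool axes [0.0389 0.0011 0.001 ]
turn [0.101 0.003 0.001]
```

Adjuster at ≈ 7.49 rad (37.99 mm). Down to the ring.

```bash
python3 -m inch '[[[0.012,0.001,0.001,0,0,0,0.9],[0.012,0,0,0,0,0,0.9],[0.008,0,0,0,0,0,0.9],[0.004,0,0,0,0,0,0.9],[0,0,0,0,0,0,0.9]]]' 40 >/dev/null
python3 -c "
from h import *
go(.454,.1372,.094,26)"
```

```text
t 32.5 p [0.4532 0.137  0.0924] F [0.1 0.2 0.5] T [-0.06  0.02 -0.  ] op 0.0838 q [ 0.19 -0.1   1.99 -0.    1.25 -0.25]
[[0.001, -0.425, 0.905], [-0.0, 0.905, 0.425], [-1.0, -0.001, 0.001]]
shift in tool axes [-0.0016 -0.0001  0.0008]
turn [-0.015  0.001  0.001]
```

```bash
python3 -m inch '[[[-0.001,0,0.0005,0,0,0,0.5],[0,0,0,0,0,0,0.5],[0,0,0,0,0,0,0.5],[0,0,0,0,0,0,0.5],[0,0,0,0,0,0,0.5],[0,0,0,0,0,0,0.5],[0,0,0,0,0,0,0.5]]]' 40 >/dev/null; python3 y.py
python3 -m inch '[[[0,0,0,0.1,0,0,0.5],[0,0,0,0.1,0,0,0.5],[0,0,0,0.1,0,0,0.5],[0,0,0,0.1,0,0,0.5],[0,0,0,0.1,0,0,0.5],[0,0,0,0.1,0,0,0.5],[0,0,0,0.1,0,0,0.5],[0,0,0,0.1,0,0,0.5],[0,0,0,0.1,0,0,0.5],[0,0,0,0.1,0,0,0.5],[0,0,0,0.1,0,0,0.5],[0,0,0,0.1,0,0,0.5]]]' 40 >/dev/null; python3 y.py
python3 -m inch '[[[0,0,0,0.08,0,0,0.5],[0,0,0,0.06,0,0,0.5]]]' 50 >/dev/null; python3 y.py
python3 -m inch '[[[0,0,0,0.06,0,0,0.5],[0,0,0,0.05,0,0,0.5]]]' 50 >/dev/null; python3 y.py
```

```text
YAW 0.438 Tz 0.014 p [0.454  0.1372 0.0941] op 0.0554
YAW -0.805 Tz 0.216 p [0.4537 0.1373 0.0941] op 0.0551
YAW -0.952 Tz 0.177 p [0.4536 0.1373 0.0941] op 0.0547
YAW -1.066 Tz 0.25 p [0.4536 0.1373 0.0941] op 0.0551
```

```bash

python3 -m inch '[[[0,0,0,0.05,0,0,0.5]]]' 50 >/dev/null; python3 y.py
python3 -m inch '[[[0,0,0,0.05,0,0,0.5]]]' 50 >/dev/null; python3 y.py
python3 -m inch '[[[0,0,0,0.05,0,0,0.5]]]' 50 >/dev/null; python3 y.py
python3 -m inch '[[[0,0,0,0.05,0,0,0.5]]]' 50 >/dev/null; python3 y.py
```

```text
YAW -1.118 Tz 0.282 p [0.4536 0.1373 0.0941] op 0.0551
YAW -1.17 Tz 0.22 p [0.4536 0.1373 0.0941] op 0.055
YAW -1.22 Tz 0.717 p [0.4536 0.1373 0.0941] op 0.055
YAW -1.27 Tz 1.595 p [0.4539 0.1375 0.0942] op 0.0555
```

Stop reached (torque rose to 1.6 N m). Release, lift, and look.

```bash
python3 -m inch '[[[0,0,0,0,0,0,0.9],[0,0,0,0,0,0,0.9],[0,0,0,0,0,0,0.9],[-0.03,0,0,0,0,0,0.9],[-0.04,0,0,0,0,0,0.9],[-0.04,0,0,-0.12,0,0,0.7],[0,0,0,-0.14,0,0,0.7],[0,0,0,-0.14,0,0,0.7],[0,0,0,-0.14,0,0,0.7],[0,0,0,-0.14,0,0,0.7],[0,0,0,-0.14,0,0,0.7],[0,0,0,-0.14,0,0,0.7],[0,0,0,-0.14,0,0,0.7],[0,0,0,-0.14,0,0,0.7],[0,0,0,0,0,0,0.7]]]' 20
python3 - <<'E'
from h import *
go(.3768,-.224,.16,2.8)
ct=snap('top','x');cs=snap('side','y')
f=lambda i,s:cv2.resize(i,None,fx=s,fy=s,interpolation=2)
a=np.load('/tmp/top.npy')[185:275,170:440]; b=np.load('/tmp/side.npy')[170:285,225:435]
A=f(a,2.96);B=f(b,2.9)
o=np.zeros((600,800,3),np.uint8); o[:A.shape[0],:A.shape[1]]=A; o[266:266+B.shape[0],:B.shape[1]]=B
cv2.imwrite('pics/c5.png',o)
E
```

```text
t: 36.7
tool_pos: [0.4543, 0.1375, 0.2113]
orientation: [-0.023, 1.564, 0.022]
force: [-0.5, 1.0, -0.4]
opening: 0.0652
t 36.7 p [0.4543 0.1375 0.2113] F [-0.5  1.  -0.4] T [-0.04  0.13 -0.01] op 0.0652 q [ 0.19 -0.21  1.86 -0.    1.48  0.16]
[[0.006, -0.029, 1.0], [-0.001, 1.0, 0.029], [-1.0, -0.001, 0.006]]
shift in tool axes [ 0.051  -0.3591 -0.0883]
turn [-0.02   0.006  0.001]
```

View pics/c5.png

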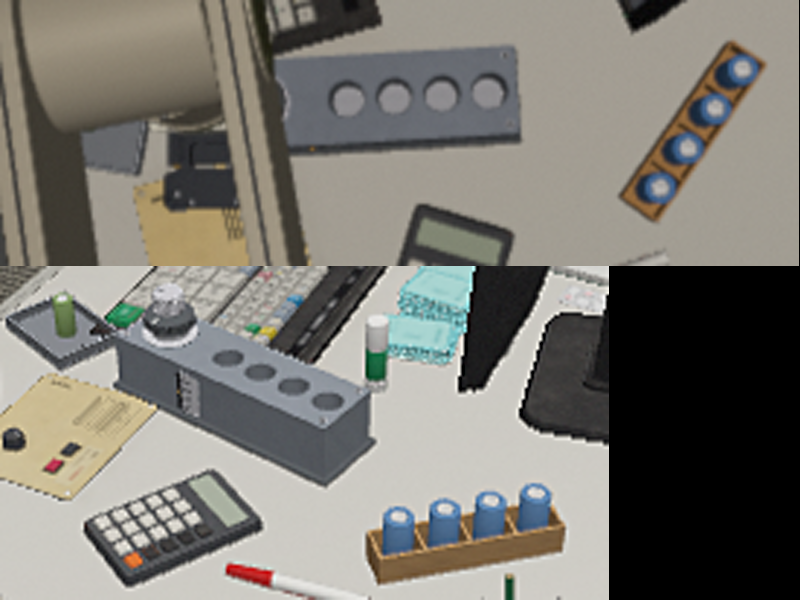

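Stand and carton unchanged: long rolls at the same pixels, (742,68) to (659,187) in this crop; short roll standing in the tray. Go to the nearest roll.

```bash
python3 -m inch '[[[0,-0.03,-0.008,-0.02,0.006,0,0.7],[0,-0.04,-0.01,0,0,0,0.7],[0,-0.04,-0.01,0,0,0,0.7],[0,-0.04,-0.01,0,0,0,0.7],[0,-0.04,-0.01,0,0,0,0.7],[0,-0.04,-0.01,0,0,0,0.7],[0.01,-0.04,-0.01,0,0,0,0.7],[0.01,-0.04,-0.01,0,0,0,0.7],[0.02,-0.025,-0.005,0,0,0,0.7],[0,0,0,0,0,0,0.7]]]' 20 >/dev/null
python3 -c "
from h import *
go(.376,-.2245,.059,2.8)"
```

```text
t 37.8 p [ 0.3781 -0.2116  0.1723] F [-0.5  0.6 -0.2] T [-0.09  0.08 -0.04] op 0.065 q [-0.63 -0.31  2.02  0.    1.43 -0.64]
[[0.007, -0.007, 1.0], [-0.003, 1.0, 0.007], [-1.0, -0.003, 0.007]]
shift in tool axes [ 0.1133 -0.0125 -0.003 ]
turn [-0.042  0.007  0.004]
```

```bash
python3 -m inch '[[[0.03,-0.0125,-0.003,-0.04,0.006,0.004,0.55],[0.03,0,0,0,0,0,0.55],[0.01,0,0,0,0,0,0.55],[0,0,0,0,0,0,0.55]]]' 20 >/dev/null
python3 -c "
from h import *
go(.376,-.2245,.059,2.8)"
```

```text
t 38.2 p [ 0.377  -0.2252  0.1032] F [-0.  -0.4 -0.2] T [-0.08  0.12  0.01] op 0.0515 q [-0.66 -0.22  2.07  0.    1.28 -0.69]
[[0.004, -0.034, 0.999], [-0.001, 0.999, 0.034], [-1.0, -0.001, 0.004]]
shift in tool axes [ 0.0442  0.0007 -0.0012]
turn [-0.014  0.004  0.001]
```

```bash
python3 -m inch '[[[0.015,0,-0.001,0,0.003,0,0.55],[0.015,0,0,0,0,0,0.55],[0.009,0,0,0,0,0,0.55],[0,0,0,0,0,0,0.55]]]' 25 >/dev/null
python3 -c "
from h import *
go(.376,-.2245,.060,2.8)"
```

```text
t 38.6 p [ 0.3792 -0.2254  0.0661] F [-1.2  0.4  0. ] T [-0.07  0.01  0.03] op 0.0508 q [-0.65 -0.16  2.1  -0.    1.2  -0.69]
[[0.006, -0.034, 0.999], [-0.004, 0.999, 0.034], [-1.0, -0.005, 0.006]]
shift in tool axes [ 0.0061  0.001  -0.0032]
turn [-0.015  0.006  0.005]
```

```bash
python3 -m inch '[[[0.005,0.001,-0.003,0,0.005,0.004,0.55],[0,0,0,0,0,0,0.55],[0,0,0,0,0,0,0.55],[0,0,0,0,0,0,0.2],[0,0,0,0,0,0,0.2],[0,0,0,0,0,0,0.2],[0,0,0,0,0,0,0.2],[0,0,0,0,0,0,0.2]]]' 25 >/dev/null
python3 -c "
from h import *
go(.376,-.2245,.060,2.8)"
```

```text
t 39.4 p [ 0.3776 -0.2254  0.0634] F [-0.5  0.5 -0.7] T [-0.13 -0.01  0.04] op 0.0276 q [-0.65 -0.16  2.1  -0.    1.19 -0.69]
[[0.003, -0.034, 0.999], [-0.003, 0.999, 0.034], [-1.0, -0.003, 0.003]]
shift in tool axes [ 0.0034  0.001  -0.0016]
turn [-0.015  0.003  0.003]
```

```bash
python3 -m inch '[[[-0.015,0,0,-0.008,0,0,0.2],[-0.03,0,0,-0.007,0,0,0.2],[-0.035,0,0,0,0,0,0.2],[-0.03,0,0,0,0,0,0.2],[0,0.02,0.012,0,0,0,0.2],[0,0.033,0.02,0,0,0,0.2],[0,0.04,0.023,0,0,0,0.2],[0,0.033,0.02,0,0,0,0.2],[0,0.015,0.006,0,0,0,0.2],[0,0,0,0,0,0,0.2]]]' 25 >/dev/null
python3 -c "
from h import *
go(.4642,-.0723,.145,2.8)"
```

```text
t 40.4 p [ 0.4518 -0.0745  0.1758] F [-0.   0.7 -2.1] T [-0.07  0.05  0.  ] op 0.0277 q [-0.28 -0.23  1.95  0.    1.42 -0.32]
[[0.001, -0.046, 0.999], [0.0, 0.999, 0.046], [-1.0, 0.0, 0.001]]
shift in tool axes [0.0308 0.0016 0.0125]
turn [-0.003  0.001 -0.   ]
```

```bash
python3 -m inch '[[[0.015,0.001,0.012,0,0,0,0.2],[0.014,0,0,0,0,0,0.2],[0.003,0,0,0,0,0,0.2],[0,0,0,0,0,0,0.2],[0,0,0,0,0,0,0.2]]]' 25 >/dev/null
python3 - <<'E'
from h import *
go(.4642,-.0723,.13,2.8)
snap('side','s6',(270,150,130,100),6)
E
```

```text
t 40.9 p [ 0.4618 -0.0748  0.1417] F [ 0.1  0.5 -0.7] T [-0.09  0.02  0.02] op 0.0282 q [-0.27 -0.17  1.96 -0.    1.35 -0.31]
[[-0.002, -0.046, 0.999], [-0.0, 0.999, 0.046], [-1.0, -0.0, -0.002]]
shift in tool axes [0.0117 0.0024 0.0025]
turn [-0.003 -0.002  0.   ]
```

View pics/s6.png

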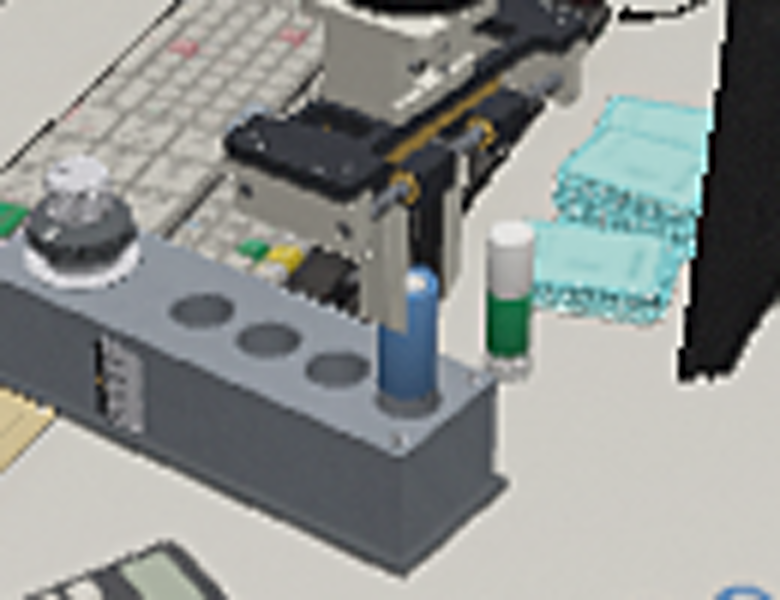

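Roll upright just above well 0 (bottom at (408,398)). Correct 2.5 mm and lower.

```bash
python3 -m inch '[[[0,0.002,0.002,0,-0.001,0,0.2],[0,0,0,0,0,0,0.2],[0.004,0,0,0,0,0,0.2],[0,0,0,0,0,0,0.2]]]' 25 >/dev/null
python3 -c "
from h import *
go(.4642,-.0723,.13,2.8)"
```

```text
t 41.35 p [ 0.4647 -0.0733  0.1394] F [ 0.3 -0.6 -1.8] T [-0.09  0.06  0.  ] op 0.0281 q [-0.27 -0.16  1.95 -0.    1.35 -0.31]
[[0.002, -0.045, 0.999], [-0.001, 0.999, 0.045], [-1.0, -0.001, 0.002]]
shift in tool axes [ 0.0094  0.0011 -0.0005]
turn [-0.004  0.002  0.001]
```

```bash
python3 -m inch '[[[0.003,0.001,-0.0005,0,0.001,0,0.2],[0.003,0,0,0,0,0,0.2],[0.003,0,0,0,0,0,0.2],[0.003,0,0,0,0,0,0.2],[0,0,0,0,0,0,0.2]]]' 25 >/dev/null
python3 -c "
from h import *
go(.4642,-.0723,.12,2.8)"
```

```text
t 41.85 p [ 0.464  -0.0721  0.126 ] F [ 0.3 -0.1 -1.7] T [0.   0.06 0.03] op 0.0277 q [-0.26 -0.15  1.97 -0.    1.32 -0.31]
[[0.0, -0.045, 0.999], [-0.001, 0.999, 0.045], [-1.0, -0.001, 0.0]]
shift in tool axes [ 0.006  -0.0002  0.0002]
turn [-0.004  0.     0.001]
```

Already inside the well, no force. Continue.

```bash
python3 -m inch '[[[0.006,0,0,0,0,0,0.2],[0.006,0,0,0,0,0,0.2],[0.006,0,0,0,0,0,0.2],[0.005,0,0,0,0,0,0.2],[0.002,0,0,0,0,0,0.2],[0,0,0,0,0,0,0.2]]]' 25 >/dev/null
python3 -c "
from h import *
go(.4642,-.0723,.0924,2.8)"
```

```text
t 42.45 p [ 0.4639 -0.0722  0.0983] F [ 1.3  0.3 -1.2] T [-0.1  -0.08  0.01] op 0.0277 q [-0.26 -0.12  1.99 -0.    1.26 -0.31]
[[0.0, -0.045, 0.999], [-0.001, 0.999, 0.045], [-1.0, -0.001, 0.0]]
shift in tool axes [ 0.0059 -0.0002  0.0003]
turn [-0.004  0.     0.001]
```

```bash

python3 -m inch '[[[0.003,0,0,0,0,0,0.2],[0,0,0,0,0,0,0.2]]]' 25 
python3 -m inch '[[[0.0015,0,0,0,0,0,0.2],[0,0,0,0,0,0,0.2]]]' 25 
python3 -m inch '[[[0.001,0,0,0,0,0,0.2],[0,0,0,0,0,0,0.2]]]' 25 
python3 -m inch '[[[0.001,0,0,0,0,0,0.2],[0,0,0,0,0,0,0.2]]]' 25
```

```text
t: 42.65
tool_pos: [0.464, -0.0722, 0.0952]
orientation: [-0.036, 1.57, 0.034]
force: [0.2, 0.4, -1.8]
opening: 0.0276
t: 42.85
tool_pos: [0.4641, -0.0722, 0.0939]
orientation: [-0.036, 1.57, 0.034]
force: [0.3, 0.1, -1.8]
opening: 0.0277
t: 43.05
tool_pos: [0.4642, -0.0723, 0.093]
orientation: [-0.036, 1.57, 0.034]
force: [-0.4, 0.3, -1.7]
opening: 0.0275
t: 43.25
tool_pos: [0.4645, -0.0723, 0.0924]
orientation: [-0.037, 1.569, 0.034]
force: [-0.1, -0.4, -0.8]
opening: 0.0277
```

```bash

python3 -m inch '[[[0.001,0,0,0,0,0,0.2],[0,0,0,0,0,0,0.2]]]' 25 
python3 -m inch '[[[0,0,0,0,0,0,0.5],[0,0,0,0,0,0,0.5],[0,0,0,0,0,0,0.5],[-0.02,0,0,0,0,0,0.55],[-0.03,0,0,0,0,0,0.55],[-0.03,0,0,0,0,0,0.55],[-0.01,0,0,0,0,0,0.55],[0,0,0,0,0,0,0.55]]]' 25
python3 - <<'E'
from h import *
go(.412,-.251,.16,-72)
E
```

```text
t: 43.45
tool_pos: [0.4648, -0.0725, 0.0924]
orientation: [-0.037, 1.569, 0.034]
force: [0.2, 0.3, -1.6]
opening: 0.0279
t: 44.25
tool_pos: [0.4639, -0.0721, 0.1834]
orientation: [-0.036, 1.57, 0.034]
force: [0.5, -0.5, 0.2]
opening: 0.0514
t 44.25 p [ 0.4639 -0.0721  0.1834] F [ 0.5 -0.5  0.2] T [-0.05  0.07  0.05] op 0.0514 q [-0.26 -0.2   1.91 -0.    1.43 -0.31]
[[0.0, -0.045, 0.999], [-0.001, 0.999, 0.045], [-1.0, -0.001, 0.0]]
shift in tool axes [ 0.0236 -0.1764 -0.0598]
turn [1.302e+00 1.000e-03 1.000e-03]
```

```bash
python3 -m inch '[[[0,0,0,0.14,0,0,0.55],[0,0,0,0.14,0,0,0.55],[0,0,0,0.14,0,0,0.55],[0,0,0,0.14,0,0,0.55],[0,0,0,0.14,0,0,0.55],[0,0,0,0.14,0,0,0.55],[0,0,0,0.14,0,0,0.55],[0,0,0,0.14,0,0,0.55],[0,0,0,0.14,0,0,0.55],[0,0,0,0,0,0,0.55],[0,-0.03,0,0,0,0,0.55],[0,-0.035,0,0,0,0,0.55],[0,-0.03,0,0,0,0,0.55],[0,-0.005,0.02,0,0,0,0.55],[0,0,0.03,0,0,0,0.55],[0,0,0.035,0,0,0,0.55],[0,0,0.035,0,0,0,0.55],[0,0,0.02,0,0,0,0.55],[0,0,0,0,0,0,0.55]]]' 25
python3 - <<'E'
from h import *
go(.412,-.251,.10,-72)
f=snap('top','y'); a=np.load('/tmp/top.npy')[185:275,320:440]; cv2.imwrite('pics/t7.png',cv2.resize(a,None,fx=5,fy=5,interpolation=2))
E
```

```text
t: 46.15
tool_pos: [0.4008, -0.2362, 0.1531]
orientation: [0.943, 1.384, -0.958]
force: [0.9, -0.0, -0.5]
opening: 0.0513
t 46.15 p [ 0.4008 -0.2362  0.1531] F [ 0.9 -0.  -0.5] T [-0.01  0.13 -0.  ] op 0.0513 q [-0.64 -0.16  1.93 -0.01  1.4   0.59]
[[-0.029, 0.939, 0.344], [0.009, 0.344, -0.939], [-1.0, -0.024, -0.018]]
shift in tool axes [0.0527 0.0067 0.0187]
turn [ 0.037 -0.018  0.024]
```

View pics/t7.png

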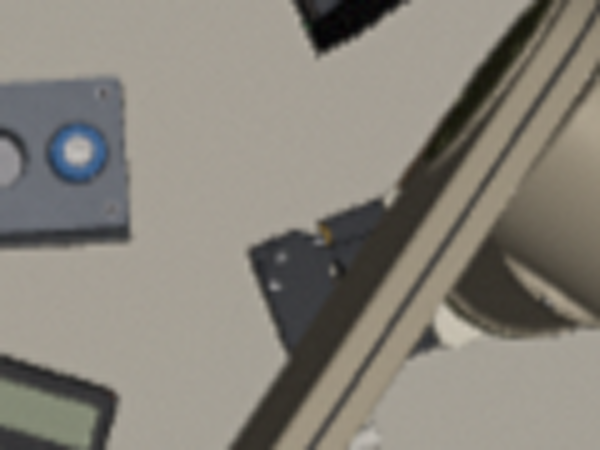

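Roll stands in well 0; the arm hides the carton from above, so I check with the side camera at r3.

```bash
python3 -m inch '[[[0.02,0.0065,0.0187,0.035,-0.016,0.022,0.55],[0.015,0,0,0,0,0,0.55],[0.01,0,0,0,0,0,0.55],[0,0,0,0,0,0,0.55]]]' 25 >/dev/null
python3 - <<'E'
from h import *
go(.413,-.2515,.085,-72)
snap('side','s8',(325,200,120,90),6)
E
```

```text
t 46.6 p [ 0.4105 -0.246   0.1036] F [-1.1 -0.4  0.2] T [-0.04  0.16 -0.01] op 0.051 q [-0.65 -0.09  1.96  0.    1.28  0.6 ]
[[-0.007, 0.948, 0.319], [0.006, 0.319, -0.948], [-1.0, -0.004, -0.007]]
shift in tool axes [0.0186 0.0007 0.0061]
turn [ 0.011 -0.007  0.004]
```

View pics/s8.png

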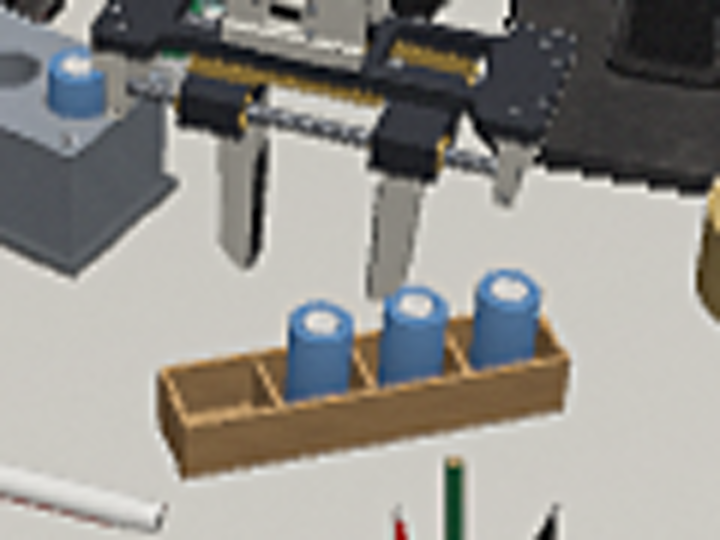

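Carton not shifted (roll tops at (322,320),(416,303),(508,290) match the first measurement). Lower onto r3.

```bash
python3 -m inch '[[[0.006,0.0005,0.006,0.01,-0.006,0.003,0.55],[0.006,0,0,0,0,0,0.55],[0,0,0,0,0,0,0.55]]]' 25 >/dev/null
python3 -c "
from h import *
go(.413,-.2515,.062,-72)"
```

```text
t 46.95 p [ 0.4141 -0.2516  0.0931] F [ 0.3 -0.6  0.1] T [-0.03  0.19 -0.02] op 0.051 q [-0.65 -0.07  1.96 -0.    1.25  0.6 ]
[[0.001, 0.95, 0.311], [-0.001, 0.311, -0.95], [-1.0, 0.0, 0.002]]
shift in tool axes [ 0.0311 -0.001  -0.0005]
turn [ 0.002  0.002 -0.   ]
```

```bash
python3 -m inch '[[[0.01,-0.001,-0.0005,0,0.001,0,0.55],[0.01,0,0,0,0,0,0.55],[0.006,0,0,0,0,0,0.55],[0.003,0,0,0,0,0,0.55],[0,0,0,0,0,0,0.55]]]' 25 >/dev/null
python3 -c "
from h import *
go(.413,-.2515,.062,-72)"
```

```text
t 47.45 p [ 0.4129 -0.2515  0.0616] F [ 0.7 -0.7 -0.6] T [-0.02  0.15  0.05] op 0.0511 q [-0.65 -0.02  1.98  0.    1.18  0.6 ]
[[0.001, 0.95, 0.311], [-0.0, 0.311, -0.95], [-1.0, 0.0, 0.001]]
shift in tool axes [-0.0004  0.0001  0.    ]
turn [ 0.002  0.001 -0.   ]
```

Grip, lift, and retreat the same way (−z then +y).

```bash
python3 -m inch '[[[0,0,0,0,0,0,0.2],[0,0,0,0,0,0,0.2],[0,0,0,0,0,0,0.2],[0,0,0,0,0,0,0.2],[0,0,0,0,0,0,0.2],[-0.015,0,0,0,0,0,0.2],[-0.03,0,0,0,0,0,0.2],[-0.035,0,0,0,0,0,0.2],[-0.03,0,0,0,0,0,0.2],[0,0,-0.025,0,0,0,0.2],[0,0,-0.035,0,0,0,0.2],[0,0,-0.035,0,0,0,0.2],[0,0,-0.035,0,0,0,0.2],[0,0,-0.02,0,0,0,0.2],[0,0,0,0,0,0,0.2]]]' 25
python3 -c "
from h import *
go(.4621,-.0294,.145,2.8)"
```

```text
t: 48.95
tool_pos: [0.3634, -0.1042, 0.1756]
orientation: [0.976, 1.342, -0.974]
force: [0.0, -0.5, -2.0]
opening: 0.0281
t 48.95 p [ 0.3634 -0.1042  0.1756] F [ 0.  -0.5 -2. ] T [-0.08  0.16  0.04] op 0.0281 q [-0.42 -0.48  2.14  0.    1.49  0.84]
[[0.0, 0.951, 0.309], [0.001, 0.309, -0.951], [-1.0, 0.001, -0.001]]
shift in tool axes [ 0.0307  0.1169 -0.0406]
turn [-1.306e+00 -0.000e+00 -1.000e-03]
```

```bash
python3 -m inch '[[[0,0,0,-0.14,0,0,0.2],[0,0,0,-0.14,0,0,0.2],[0,0,0,-0.14,0,0,0.2],[0,0,0,-0.14,0,0,0.2],[0,0,0,-0.14,0,0,0.2],[0,0,0,-0.14,0,0,0.2],[0,0,0,-0.14,0,0,0.2],[0,0,0,-0.14,0,0,0.2],[0,0,0,-0.14,0,0,0.2],[0,0,0,0,0,0,0.2],[0,0.018,0.025,0,0,0,0.2],[0,0.021,0.03,0,0,0,0.2],[0,0.02,0.03,0,0,0,0.2],[0,0.01,0.014,0,0,0,0.2],[0,0,0,0,0,0,0.2]]]' 25 >/dev/null
python3 -c "
from h import *
go(.4621,-.0294,.145,2.8)"
```

```text
t 50.45 p [ 0.4652 -0.0371  0.175 ] F [ 0.1 -0.1 -1.1] T [-0.09  0.12  0.05] op 0.028 q [-0.19 -0.2   1.93 -0.    1.42 -0.21]
[[0.003, -0.025, 1.0], [-0.005, 1.0, 0.025], [-1.0, -0.005, 0.003]]
shift in tool axes [ 0.03    0.0079 -0.003 ]
turn [-0.024  0.002  0.005]
```

```bash
python3 -m inch '[[[0.01,0.0075,-0.003,-0.024,0.002,0.005,0.2],[0.01,0,0,0,0,0,0.2],[0.007,0,0,0,0,0,0.2],[0,0,0,0,0,0,0.2]]]' 25 >/dev/null
python3 -c "
from h import *
go(.4621,-.0294,.135,2.8)"
```

```text
t 50.85 p [ 0.4596 -0.0309  0.1443] F [-0.6  0.5 -2.2] T [-0.03  0.05 -0.04] op 0.0278 q [-0.18 -0.19  1.97 -0.    1.36 -0.22]
[[-0.003, -0.045, 0.999], [0.0, 0.999, 0.045], [-1.0, 0.0, -0.003]]
shift in tool axes [0.0093 0.0014 0.0026]
turn [-0.004 -0.003 -0.   ]
```

```bash
python3 -m inch '[[[0.004,0.0013,0.0025,-0.004,-0.003,0,0.2],[0.004,0,0,0,0,0,0.2],[0,0,0,0,0,0,0.2]]]' 25 >/dev/null
python3 -c "
from h import *
go(.4621,-.0294,.131,2.8)"
```

```text
t 51.15 p [ 0.4616 -0.0303  0.1355] F [-0.  -0.4 -2.3] T [-0.01  0.07  0.08] op 0.028 q [-0.18 -0.18  1.98  0.    1.34 -0.22]
[[0.001, -0.047, 0.999], [0.0, 0.999, 0.047], [-1.0, 0.0, 0.001]]
shift in tool axes [0.0045 0.0009 0.0005]
turn [-0.002  0.001 -0.   ]
```

```bash
python3 -m inch '[[[0.004,0.001,0.0005,0,0.001,0,0.2],[0.004,0,0,0,0,0,0.2],[0.004,0,0,0,0,0,0.2],[0,0,0,0,0,0,0.2]]]' 25 
python3 -m inch '[[[0.006,0,0,0,0,0,0.2],[0.006,0,0,0,0,0,0.2],[0.006,0,0,0,0,0,0.2],[0.005,0,0,0,0,0,0.2],[0,0,0,0,0,0,0.2]]]' 25
python3 -c "
from h import *
go(.4621,-.0294,.0906,2.8)"
```

```text
t: 51.55
tool_pos: [0.4626, -0.0293, 0.123]
orientation: [-0.037, 1.57, 0.036]
force: [-0.5, -0.5, -1.6]
opening: 0.0277
t: 52.05
tool_pos: [0.4624, -0.0292, 0.0977]
orientation: [-0.037, 1.57, 0.037]
force: [-0.8, 0.6, -2.6]
opening: 0.028
t 52.05 p [ 0.4624 -0.0292  0.0977] F [-0.8  0.6 -2.6] T [-0.03  0.07 -0.02] op 0.028 q [-0.17 -0.13  2.01  0.    1.26 -0.22]
[[0.0, -0.047, 0.999], [-0.0, 0.999, 0.047], [-1.0, -0.0, 0.0]]
shift in tool axes [ 0.0071 -0.0001 -0.0003]
turn [-0.002  0.     0.   ]
```

```bash

python3 -m inch '[[[0.004,0,0,0,0,0,0.2],[0.001,0,0,0,0,0,0.2],[0,0,0,0,0,0,0.2]]]' 25 
python3 -m inch '[[[0.001,0,0,0,0,0,0.2],[0,0,0,0,0,0,0.2]]]' 25
python3 -m inch '[[[0.001,0,0,0,0,0,0.2],[0,0,0,0,0,0,0.2]]]' 25
python3 -m inch '[[[0,0,0,0,0,0,0.5],[0,0,0,0,0,0,0.5],[0,0,0,0,0,0,0.5],[-0.02,0,0,0,0,0,0.55],[-0.03,0,0,0,0,0,0.55],[-0.03,0,0,0,0,0,0.55],[-0.01,0,0,0,0,0,0.55],[0,0,0,0,0,0,0.55]]]' 25
python3 -c "
from h import *
go(.360,-.1,.17,-72)"
```

```text
t: 52.35
tool_pos: [0.4624, -0.0293, 0.0922]
orientation: [-0.037, 1.57, 0.037]
force: [0.4, -0.1, -1.2]
opening: 0.0276
t: 52.55
tool_pos: [0.4626, -0.0293, 0.0914]
orientation: [-0.037, 1.57, 0.037]
force: [-0.3, 0.4, -2.7]
opening: 0.0278
t: 52.75
tool_pos: [0.4631, -0.0294, 0.0911]
orientation: [-0.037, 1.569, 0.036]
force: [-0.8, 0.4, -2.0]
opening: 0.0276
t: 53.55
tool_pos: [0.4626, -0.0293, 0.1833]
orientation: [-0.037, 1.569, 0.036]
force: [-0.5, -0.2, -1.6]
opening: 0.0513
t 53.55 p [ 0.4626 -0.0293  0.1833] F [-0.5 -0.2 -1.6] T [-0.07  0.06  0.  ] op 0.0513 q [-0.17 -0.22  1.92  0.    1.44 -0.22]
[[0.001, -0.047, 0.999], [-0.0, 0.999, 0.047], [-1.0, -0.0, 0.001]]
shift in tool axes [ 0.0132 -0.0659 -0.1058]
turn [ 1.303e+00  1.000e-03 -1.000e-03]
```

```bash
python3 -m inch '[[[0,-0.02,-0.03,0,0,0,0.55],[0,-0.022,-0.035,0,0,0,0.55],[0,-0.02,-0.035,0,0,0,0.55],[0,0,0,0.14,0,0,0.55],[0,0,0,0.14,0,0,0.55],[0,0,0,0.14,0,0,0.55],[0,0,0,0.14,0,0,0.55],[0,0,0,0.14,0,0,0.55],[0,0,0,0.14,0,0,0.55],[0,0,0,0.14,0,0,0.55],[0,0,0,0.14,0,0,0.55],[0,0,0,0.14,0,0,0.55],[0,0,0.03,0,0,0,0.55],[0,0,0.035,0,0,0,0.55],[0,0,0.035,0,0,0,0.55],[0,0,0.035,0,0,0,0.55],[0,0,0.035,0,0,0,0.55],[0,0.01,0.02,0,0,0,0.55],[0,0.015,0,0,0,0,0.55],[0,0,0,0,0,0,0.55]]]' 25 >/dev/null
python3 -c "
from h import *
go(.4475,-.2775,.1,-72)"
```

```text
t 55.55 p [ 0.4331 -0.2732  0.1429] F [-0.8  0.2  0.5] T [-0.01  0.14 -0.04] op 0.0513 q [-0.66 -0.01  1.81 -0.01  1.38  0.61]
[[-0.031, 0.954, 0.299], [0.017, 0.3, -0.954], [-0.999, -0.025, -0.026]]
shift in tool axes [0.0423 0.0135 0.0095]
turn [-0.01  -0.026  0.025]
```

```bash
python3 -m inch '[[[0.012,0.013,0.009,-0.01,-0.025,0.024,0.55],[0.015,0,0,0,0,0,0.55],[0.01,0,0,0,0,0,0.55],[0,0,0,0,0,0,0.55]]]' 25 >/dev/null
python3 - <<'E'
from h import *
go(.4475,-.2775,.09,-72)
snap('side','s9',(270,170,175,120),4.5)
E
```

```text
t 55.95 p [ 0.444  -0.2755  0.0988] F [-0.5  0.3  0.2] T [-0.04  0.11 -0.04] op 0.0508 q [-0.65  0.04  1.84 -0.    1.27  0.6 ]
[[-0.007, 0.95, 0.311], [0.005, 0.311, -0.95], [-1.0, -0.006, -0.007]]
shift in tool axes [0.0087 0.0027 0.0031]
turn [ 0.002 -0.007  0.006]
```

View pics/s9.png

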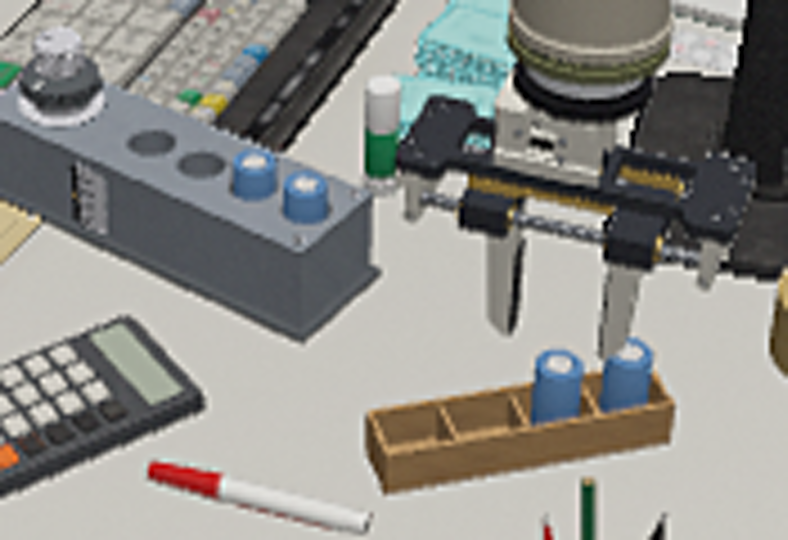

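Two rolls stand in wells 0 and 1; r2 top (560,363) is unmoved. Continue down.

```bash
python3 -m inch '[[[0.004,0.0025,0.003,0,-0.006,0.005,0.55],[0,0,0,0,0,0,0.55],[0,0,0,0,0,0,0.55]]]' 25 >/dev/null
python3 -c "
from h import *
go(.4475,-.2775,.0615,-72)"
```

```text
t 56.3 p [ 0.4478 -0.2782  0.0963] F [ 0.5  0.4 -0.3] T [-0.02  0.14 -0.03] op 0.051 q [-0.65  0.05  1.84 -0.    1.25  0.6 ]
[[0.001, 0.951, 0.311], [-0.001, 0.311, -0.951], [-1.0, 0.001, 0.001]]
shift in tool axes [ 0.0348 -0.0001 -0.0008]
turn [ 0.002  0.001 -0.001]
```

```bash
python3 -m inch '[[[0.01,0,-0.0008,0,0.001,0,0.55],[0.012,0,0,0,0,0,0.55],[0.008,0,0,0,0,0,0.55],[0.003,0,0,0,0,0,0.55],[0,0,0,0,0,0,0.55]]]' 25 >/dev/null
python3 -c "
from h import *
go(.4475,-.2775,.0615,-72)"
```

```text
t 56.8 p [ 0.4476 -0.2775  0.0607] F [ 0.2 -0.6  0. ] T [-0.01  0.12 -0.02] op 0.0512 q [-0.65  0.09  1.86  0.    1.19  0.6 ]
[[0.001, 0.951, 0.311], [-0.0, 0.311, -0.951], [-1.0, 0.001, 0.001]]
shift in tool axes [-0.0008 -0.0001 -0.    ]
turn [ 0.002  0.001 -0.001]
```

```bash
python3 -m inch '[[[0,0,0,0,0,0,0.2],[0,0,0,0,0,0,0.2],[0,0,0,0,0,0,0.2],[0,0,0,0,0,0,0.2],[0,0,0,0,0,0,0.2],[-0.015,0,0,0,0,0,0.2],[-0.03,0,0,0,0,0,0.2],[-0.035,0,0,0,0,0,0.2],[-0.03,0,0,0,0,0,0.2],[0,-0.015,-0.025,0,0,0,0.2],[0,-0.015,-0.035,0,0,0,0.2],[0,0,-0.035,0,0,0,0.2],[0,0,-0.035,0,0,0,0.2],[0,0,-0.02,0,0,0,0.2],[0,0,0,0,0,0,0.2]]]' 25
python3 -m inch '[[[0,0,0,-0.14,0,0,0.2],[0,0,0,-0.14,0,0,0.2],[0,0,0,-0.14,0,0,0.2],[0,0,0,-0.14,0,0,0.2],[0,0,0,-0.14,0,0,0.2],[0,0,0,-0.14,0,0,0.2],[0,0,0,-0.14,0,0,0.2],[0,0,0,-0.14,0,0,0.2],[0,0,0,-0.14,0,0,0.2],[0,0,0,0,0,0,0.2]]]' 25 >/dev/null
python3 -c "
from h import *
go(.4599,.0136,.175,2.8)"
```

```text
t: 58.3
tool_pos: [0.3704, -0.1411, 0.1855]
orientation: [0.975, 1.332, -0.973]
force: [0.1, -0.5, -1.9]
opening: 0.028
t 59.3 p [ 0.3735 -0.1475  0.1951] F [ 0.4  0.6 -1.1] T [-0.08  0.05 -0.01] op 0.0278 q [-0.5  -0.44  2.08 -0.    1.49 -0.55]
[[0.018, -0.053, 0.998], [-0.013, 0.998, 0.053], [-1.0, -0.014, 0.017]]
shift in tool axes [0.0195 0.1565 0.0945]
turn [0.005 0.017 0.014]
```

```bash
python3 -m inch '[[[0,0.02,0.015,0.005,0.016,0.013,0.2],[0,0.03,0.022,0,0,0,0.2],[0,0.035,0.022,0,0,0,0.2],[0,0.035,0.02,0,0,0,0.2],[0,0.025,0.015,0,0,0,0.2],[0,0.01,0,0,0,0,0.2],[0,0,0,0,0,0,0.2]]]' 25 >/dev/null
python3 -c "
from h import *
go(.4599,.0136,.145,2.8)"
```

```text
t 60.0 p [0.4674 0.0126 0.1988] F [ 0.8  0.1 -1.7] T [-0.08 -0.   -0.02] op 0.028 q [-0.08 -0.22  1.9  -0.    1.46 -0.09]
[[0.006, -0.011, 1.0], [-0.004, 1.0, 0.011], [-1.0, -0.004, 0.006]]
shift in tool axes [ 0.0538  0.0013 -0.0078]
turn [-0.038  0.006  0.004]
```

```bash
python3 -m inch '[[[0.015,0.001,-0.0075,-0.036,0.006,0.004,0.2],[0.02,0,0,0,0,0,0.2],[0.014,0,0,0,0,0,0.2],[0,0,0,0,0,0,0.2],[0,0,0,0,0,0,0.2]]]' 25 >/dev/null
python3 -c "
from h import *
go(.4599,.0136,.135,2.8)"
```

```text
t 60.5 p [0.4596 0.0088 0.1501] F [-0.4  0.9 -2.3] T [-0.08  0.05  0.06] op 0.0281 q [-0.09 -0.2   1.97 -0.    1.37 -0.13]
[[0.001, -0.038, 0.999], [-0.003, 0.999, 0.038], [-1.0, -0.003, 0.001]]
shift in tool axes [0.015  0.0048 0.0004]
turn [-0.011  0.001  0.003]
```

```bash
python3 -m inch '[[[0.006,0.0047,0.0004,-0.01,0.001,0.003,0.2],[0.007,0,0,0,0,0,0.2],[0,0,0,0,0,0,0.2],[0,0,0,0,0,0,0.2]]]' 25 >/dev/null
python3 -c "
from h import *
go(.4599,.0136,.131,2.8)"
```

```text
t 60.9 p [0.4611 0.0131 0.1381] F [-0.3  0.2 -2.7] T [-0.06  0.04  0.05] op 0.0277 q [-0.08 -0.19  1.98  0.    1.35 -0.13]
[[0.003, -0.047, 0.999], [0.0, 0.999, 0.047], [-1.0, 0.0, 0.003]]
shift in tool axes [ 0.0071  0.0005 -0.0012]
turn [-0.002  0.003 -0.   ]
```

```bash
python3 -m inch '[[[0.003,0.0005,-0.0012,0,0.003,0,0.2],[0.004,0,0,0,0,0,0.2],[0.004,0,0,0,0,0,0.2],[0.004,0,0,0,0,0,0.2],[0,0,0,0,0,0,0.2]]]' 25 
python3 -m inch '[[[0.006,0,0,0,0,0,0.2],[0.006,0,0,0,0,0,0.2],[0.006,0,0,0,0,0,0.2],[0.003,0,0,0,0,0,0.2],[0,0,0,0,0,0,0.2]]]' 25
python3 -c "
from h import *
go(.4599,.0136,.0897,2.8)"
```

```text
t: 61.4
tool_pos: [0.4601, 0.0138, 0.1222]
orientation: [-0.037, 1.57, 0.037]
force: [0.2, -0.5, -1.8]
opening: 0.0279
t: 61.9
tool_pos: [0.4598, 0.0138, 0.0989]
orientation: [-0.037, 1.571, 0.037]
force: [1.2, -0.0, -2.1]
opening: 0.028
t 61.9 p [0.4598 0.0138 0.0989] F [ 1.2 -0.  -2.1] T [-0.05  0.01  0.02] op 0.028 q [-0.08 -0.14  2.02  0.    1.27 -0.13]
[[-0.0, -0.047, 0.999], [0.0, 0.999, 0.047], [-1.0, 0.0, -0.0]]
shift in tool axes [ 0.0092 -0.0002  0.0001]
turn [-0.002 -0.    -0.   ]
```

```bash

python3 -m inch '[[[0.004,0,0,0,0,0,0.2],[0.003,0,0,0,0,0,0.2],[0,0,0,0,0,0,0.2]]]' 25 
python3 -m inch '[[[0.001,0,0,0,0,0,0.2],[0,0,0,0,0,0,0.2]]]' 25
python3 -m inch '[[[0,0,0,0,0,0,0.5],[0,0,0,0,0,0,0.5],[0,0,0,0,0,0,0.5],[-0.02,0,0,0,0,0,0.55],[-0.03,0,0,0,0,0,0.55],[-0.03,0,0,0,0,0,0.55],[-0.01,0,0,0,0,0,0.55],[0,0,0,0,0,0,0.55]]]' 25
python3 -m inch '[[[0,-0.025,-0.02,0,0,0,0.55],[0,-0.035,-0.03,0,0,0,0.55],[0,-0.035,-0.03,0,0,0,0.55],[0,-0.025,-0.02,0,0,0,0.55],[0,0,0,0.14,0,0,0.55],[0,0,0,0.14,0,0,0.55],[0,0,0,0.14,0,0,0.55],[0,0,0,0.14,0,0,0.55],[0,0,0,0.14,0,0,0.55],[0,0,0,0.14,0,0,0.55],[0,0,0,0.14,0,0,0.55],[0,0,0,0.14,0,0,0.55],[0,0,0,0.14,0,0,0.55],[0,0,0,0,0,0,0.55]]]' 25
python3 -c "
from h import *
go(.484,-.303,.14,-72)"
```

```text
t: 62.2
tool_pos: [0.4599, 0.0137, 0.0914]
orientation: [-0.037, 1.57, 0.037]
force: [-0.3, -0.1, -2.5]
opening: 0.0276
t: 62.4
tool_pos: [0.4601, 0.0137, 0.0905]
orientation: [-0.037, 1.57, 0.037]
force: [0.1, 0.7, -2.1]
opening: 0.0281
t: 63.2
tool_pos: [0.4604, 0.0137, 0.1842]
orientation: [-0.037, 1.569, 0.037]
force: [0.4, -0.6, -0.1]
opening: 0.0513
t: 64.6
tool_pos: [0.3548, -0.1124, 0.1613]
orientation: [0.978, 1.361, -0.985]
force: [-0.6, -0.0, -0.4]
opening: 0.051
t 64.6 p [ 0.3548 -0.1124  0.1613] F [-0.6 -0.  -0.4] T [-0.03  0.15 -0.02] op 0.051 q [-0.44 -0.47  2.15 -0.    1.47  0.82]
[[-0.019, 0.952, 0.304], [0.009, 0.305, -0.952], [-1.0, -0.015, -0.014]]
shift in tool axes [0.0171 0.0654 0.2211]
turn [-0.005 -0.015  0.015]
```

```bash
python3 -m inch '[[[0,0,0.025,0,-0.014,0.014,0.55],[0,0,0.035,0,0,0,0.55],[0,0,0.035,0,0,0,0.55],[0,0,0.035,0,0,0,0.55],[0,0,0.035,0,0,0,0.55],[0,0,0.035,0,0,0,0.55],[0,0,0.015,0,0,0,0.55],[0,0,0,-0.14,0,0,0.55],[0,0,0,-0.14,0,0,0.55],[0,0,0,-0.14,0,0,0.55],[0,0,0,-0.14,0,0,0.55],[0,0,0,0,0,0,0.55]]]' 25
python3 - <<'E'
from h import *
go(.484,-.303,.11,-38)
snap('side','s10',(270,170,175,120),4.5)
E
```

```text
t: 65.8
tool_pos: [0.4205, -0.3216, 0.1434]
orientation: [0.494, 1.532, -0.484]
force: [0.0, -0.8, -0.9]
opening: 0.0514
t 65.8 p [ 0.4205 -0.3216  0.1434] F [ 0.  -0.8 -0.9] T [-0.09  0.11 -0.02] op 0.0514 q [-0.75  0.02  1.78 -0.    1.36 -0.13]
[[-0.014, 0.583, 0.812], [0.011, 0.812, -0.583], [-1.0, 0.001, -0.018]]
shift in tool axes [0.0327 0.0521 0.0413]
turn [ 0.041 -0.018 -0.001]
```

View pics/s10.png

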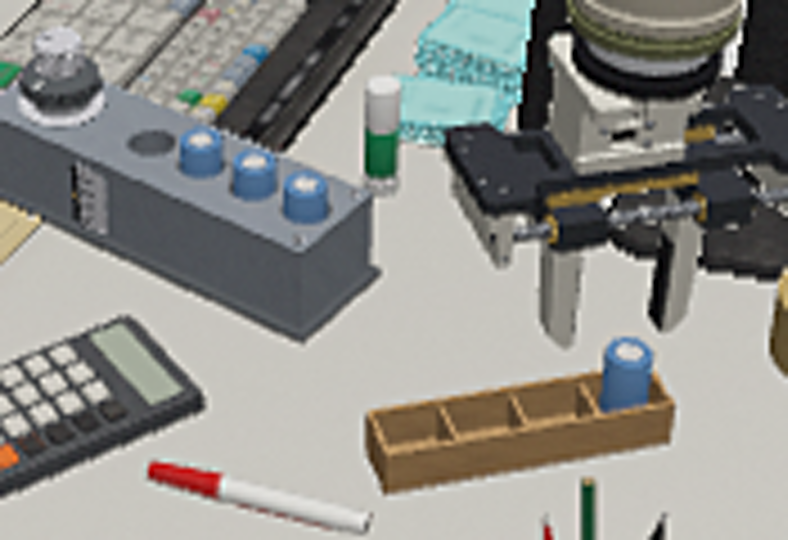

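Three rolls in wells, last one at (630,350), unmoved.

```bash
python3 -m inch '[[[0.005,0.02,0.015,0.02,-0.017,0,0.6],[0.01,0.02,0.015,0.02,0,0,0.6],[0.01,0.012,0.011,0,0,0,0.6],[0,0,0,0,0,0,0.6],[0,0,0,0,0,0,0.6]]]' 25 >/dev/null
python3 - <<'E'
from h import *
go(.483,-.303,.09,-38)
E
```

```text
t 66.35 p [ 0.4852 -0.3038  0.1151] F [ 0.7  0.6 -0. ] T [-0.08  0.08 -0.02] op 0.0558 q [-0.65  0.15  1.69  0.    1.3   0.03]
[[-0.002, 0.63, 0.777], [0.002, 0.777, -0.63], [-1.0, 0.0, -0.002]]
shift in tool axes [ 0.0251 -0.0008 -0.0021]
turn [-0.018 -0.002 -0.   ]
```

```bash
python3 -m inch '[[[0.012,-0.0008,-0.002,0,-0.002,0,0.6],[0.012,0,0,0,0,0,0.6],[0,0,0,0,0,0,0.6]]]' 25 >/dev/null
python3 -c "
from h import *
go(.483,-.303,.0612,-38)"
```

```text
t 66.65 p [ 0.4813 -0.3037  0.0896] F [-0.9  0.7  0. ] T [-0.03  0.14  0.02] op 0.056 q [-0.65  0.17  1.72 -0.    1.25  0.03]
[[-0.0, 0.632, 0.775], [-0.0, 0.775, -0.632], [-1.0, -0.0, 0.0]]
shift in tool axes [0.0284 0.0016 0.0008]
turn [-0.021  0.     0.   ]
```

```bash
python3 -m inch '[[[0.01,0.0016,0.001,0,0,0,0.6],[0.01,0,0,0,0,0,0.6],[0.006,0,0,0,0,0,0.6],[0.0015,0,0,0,0,0,0.6],[0,0,0,0,0,0,0.6]]]' 25 >/dev/null
python3 -c "
from h import *
go(.483,-.303,.0612,-38)"
```

```text
t 67.15 p [ 0.4822 -0.3033  0.0591] F [ 0.2 -0.8  1.2] T [-0.07  0.06  0.03] op 0.0556 q [-0.65  0.21  1.74 -0.    1.2   0.03]
[[-0.001, 0.633, 0.774], [0.0, 0.774, -0.633], [-1.0, -0.0, -0.001]]
shift in tool axes [-0.0021  0.0008  0.0004]
turn [-0.022 -0.001  0.   ]
```

```bash
python3 -m inch '[[[-0.002,0.0008,0.0004,0,0,0,0.2],[0,0,0,0,0,0,0.2],[0,0,0,0,0,0,0.2],[0,0,0,0,0,0,0.2],[0,0,0,0,0,0,0.2],[0,0,0,0,0,0,0.2]]]' 25
python3 -m inch '[[[-0.015,0,0,0,0,0,0.2],[-0.03,0,0,0,0,0,0.2],[-0.035,0,0,0,0,0,0.2],[-0.03,0,0,0,0,0,0.2],[0,-0.02,-0.015,0,0,0,0.2],[0,-0.03,-0.02,0,0,0,0.2],[0,-0.01,-0.01,0,0,0,0.2],[0,0.02,-0.025,0,0,0,0.2],[0,0.028,-0.035,0,0,0,0.2],[0,0.028,-0.035,0,0,0,0.2],[0,0.028,-0.035,0,0,0,0.2],[0,0.018,-0.02,0,0,0,0.2],[0,0,0,0,0,0,0.2]]]' 25
python3 -c "
from h import *
go(.4578,.0565,.17,2.8)"
```

```text
t: 67.75
tool_pos: [0.4838, -0.3034, 0.0625]
orientation: [0.536, 1.503, -0.537]
force: [-0.3, -0.0, -1.1]
opening: 0.0277
t: 69.05
tool_pos: [0.3678, -0.1283, 0.1888]
orientation: [0.536, 1.492, -0.541]
force: [0.9, -1.1, -0.9]
opening: 0.0278
t 69.05 p [ 0.3678 -0.1283  0.1888] F [ 0.9 -1.1 -0.9] T [-0.12  0.18 -0.04] op 0.0278 q [-0.47 -0.47  2.1  -0.    1.49  0.22]
[[0.009, 0.636, 0.772], [-0.007, 0.772, -0.636], [-1.0, 0.0, 0.011]]
shift in tool axes [ 0.0184  0.1999 -0.0483]
turn [-0.738  0.011  0.004]
```

```bash
python3 -m inch '[[[0,0,0,-0.12,0.01,0.004,0.2],[0,0,0,-0.14,0,0,0.2],[0,0,0,-0.14,0,0,0.2],[0,0,0,-0.14,0,0,0.2],[0,0,0,-0.12,0,0,0.2],[0,0,0,0,0,0,0.2],[0,0.02,0.01,0,0,0,0.2],[0,0.035,0.02,0,0,0,0.2],[0,0.035,0.02,0,0,0,0.2],[0,0.035,0.02,0,0,0,0.2],[0,0.035,0.018,0,0,0,0.2],[0,0.018,0.008,0,0,0,0.2],[0,0,0,0,0,0,0.2]]]' 25 >/dev/null
python3 -c "
from h import *
go(.4578,.0565,.15,2.8)"
```

```text
t 70.35 p [0.4736 0.0483 0.1998] F [-0.7  0.3 -1.4] T [-0.08  0.08 -0.01] op 0.0277 q [-0.   -0.21  1.88 -0.01  1.45  0.04]
[[0.016, 0.037, 0.999], [-0.006, 0.999, -0.037], [-1.0, -0.006, 0.016]]
shift in tool axes [ 0.0495  0.0079 -0.0169]
turn [-0.086  0.016  0.006]
```

```bash
python3 -m inch '[[[0.01,0.0075,-0.0165,-0.08,0.015,0.006,0.2],[0.02,0,0,0,0,0,0.2],[0.015,0,0,0,0,0,0.2],[0,0,0,0,0,0,0.2],[0,0,0,0,0,0,0.2]]]' 25 >/dev/null
python3 -c "
from h import *
go(.4578,.0565,.138,2.8)"
```

```text
t 70.85 p [0.4581 0.0534 0.155 ] F [ 0.2  0.  -2.5] T [-0.11  0.02  0.02] op 0.028 q [ 0.01 -0.2   1.96 -0.    1.38 -0.03]
[[0.002, -0.034, 0.999], [-0.002, 0.999, 0.034], [-1.0, -0.002, 0.002]]
shift in tool axes [ 0.017   0.0031 -0.0002]
turn [-0.015  0.002  0.002]
```

```bash
python3 -m inch '[[[0.008,0.003,0,-0.014,0.002,0.002,0.2],[0.008,0,0,0,0,0,0.2],[0,0,0,0,0,0,0.2],[0,0,0,0,0,0,0.2]]]' 25 >/dev/null
python3 -c "
from h import *
go(.4578,.0565,.131,2.8)"
```

```text
t 71.25 p [0.4592 0.0557 0.1395] F [-0.5  0.6 -1.6] T [-0.12  0.01  0.01] op 0.0277 q [ 0.01 -0.18  1.98  0.    1.35 -0.04]
[[0.003, -0.047, 0.999], [0.0, 0.999, 0.047], [-1.0, 0.0, 0.003]]
shift in tool axes [ 0.0085  0.0008 -0.0014]
turn [-0.002  0.003 -0.   ]
```

```bash
python3 -m inch '[[[0.003,0.0008,-0.0014,0,0.003,0,0.2],[0.004,0,0,0,0,0,0.2],[0.004,0,0,0,0,0,0.2],[0.004,0,0,0,0,0,0.2],[0,0,0,0,0,0,0.2]]]' 25 
python3 -m inch '[[[0.006,0,0,0,0,0,0.2],[0.006,0,0,0,0,0,0.2],[0.006,0,0,0,0,0,0.2],[0.003,0,0,0,0,0,0.2],[0,0,0,0,0,0,0.2]]]' 25
python3 -m inch '[[[0.004,0,0,0,0,0,0.2],[0.003,0,0,0,0,0,0.2],[0,0,0,0,0,0,0.2]]]' 25
```

```text
t: 71.75
tool_pos: [0.458, 0.0567, 0.1237]
orientation: [-0.037, 1.57, 0.037]
force: [-0.6, -0.7, -1.5]
opening: 0.0279
t: 72.25
tool_pos: [0.4577, 0.0566, 0.1004]
orientation: [-0.037, 1.571, 0.037]
force: [-0.4, -0.7, -1.4]
opening: 0.0278
t: 72.55
tool_pos: [0.4578, 0.0566, 0.0929]
orientation: [-0.037, 1.571, 0.037]
force: [-0.7, -0.6, -1.9]
opening: 0.0279
```

```bash
python3 -m inch '[[[0.001,0,0,0,0,0,0.2],[0,0,0,0,0,0,0.2]]]' 25
python3 -m inch '[[[0,0,0,0,0,0,0.5],[0,0,0,0,0,0,0.5],[0,0,0,0,0,0,0.5],[-0.015,0,0,0,0,0,0.5],[-0.015,0,0,0,0,0,0.5],[0,0,0,0,0,0,0],[0,0,0,0,0,0,0],[0,0,0,0,0,0,0],[0,0,0,0,0,0,0],[0,0,0,0,0,0,0],[0,0,0,0,0,0,0]]]' 10
python3 -c "
from h import *
go(.4578,.0565,.109,2.8)"
```

```text
t: 72.75
tool_pos: [0.458, 0.0566, 0.092]
orientation: [-0.037, 1.57, 0.037]
force: [-0.4, -0.3, -1.7]
opening: 0.0278
t: 73.85
tool_pos: [0.458, 0.0566, 0.1218]
orientation: [-0.037, 1.57, 0.037]
force: [-0.6, -0.1, 0.1]
opening: 0.0034
t 73.85 p [0.458  0.0566 0.1218] F [-0.6 -0.1  0.1] T [-0.09  0.1   0.02] op 0.0034 q [ 0.01 -0.17  1.99  0.    1.31 -0.03]
[[0.0, -0.047, 0.999], [0.0, 0.999, 0.047], [-1.0, 0.0, 0.0]]
shift in tool axes [ 0.0128 -0.0001 -0.0002]
turn [-0.002  0.    -0.   ]
```

Tap the roll top gently with closed fingers; it should be at TCP z ≈ 0.107.

```bash
for k in 1; do
python3 -m inch '[[[0.006,0,0,0,0,0,0],[0.005,0,0,0,0,0,0],[0,0,0,0,0,0,0]]]' 10|grep -E 'tool|force'
python3 -m inch '[[[0.0015,0,0,0,0,0,0],[0,0,0,0,0,0,0]]]' 10|grep -E 'tool|force'
python3 -m inch '[[[0.0015,0,0,0,0,0,0],[0,0,0,0,0,0,0]]]' 10|grep -E 'tool|force'
python3 -m inch '[[[0.001,0,0,0,0,0,0],[0,0,0,0,0,0,0]]]' 10|grep -E 'tool|force'; done
```

```text
tool_pos: [0.4575, 0.0566, 0.1091]
force: [0.6, -0.3, 0.0]
tool_pos: [0.4576, 0.0567, 0.1074]
force: [0.0, 0.5, -0.6]
tool_pos: [0.459, 0.0567, 0.1079]
force: [0.5, 0.3, -0.3]
tool_pos: [0.4595, 0.0567, 0.1072]
force: [0.9, 0.3, 1.5]
```

Contact at ~0.107, so the roll top is at 0.090 and stands 20 mm proud. Retreat and take the final look.

```bash
python3 -m inch '[[[-0.02,0,0,0,0,0,0],[-0.04,0,0,0,0,0,0],[-0.04,0,0,0,0,0,0.3],[-0.02,0,-0.03,0,0,0,0.3],[0,-0.02,-0.04,0,0,0,0.3],[0,-0.04,-0.02,0,0,0,0.3],[0,-0.04,0,0,0,0,0.3],[0,-0.04,0,0,0,0,0.3],[0,-0.04,0,0,0,0,0.3],[0,-0.04,0,0,0,0,0.3],[0,-0.04,0,0,0,0,0.3],[0,0,0,0,0,0,0.3]]]' 20
python3 - <<'E'
from h import *
snap('top','x');snap('side','y')
f=lambda i,s:cv2.resize(i,None,fx=s,fy=s,interpolation=2)
A=f(np.load('/tmp/top.npy')[185:275,170:440],2.96);B=f(np.load('/tmp/side.npy')[170:285,215:435],2.9)
o=np.zeros((600,800,3),np.uint8); o[:A.shape[0],:A.shape[1]]=A; o[266:266+B.shape[0],:B.shape[1]]=B
cv2.imwrite('pics/c11.png',o); st()
E
```

```text
t: 75.95
tool_pos: [0.3757, -0.2156, 0.2293]
orientation: [-0.042, 1.571, 0.039]
force: [-0.3, -0.1, -0.2]
opening: 0.0278
t 76.05 p [ 0.3759 -0.2124  0.2292] F [-0.5  0.4 -0.8] T [-0.04  0.07 -0.01] op 0.0279 q [-0.63 -0.34  1.94  0.    1.54 -0.69]
[[-0.001, -0.054, 0.999], [0.0, 0.999, 0.054], [-1.0, 0.0, -0.001]]
```

View pics/c11.png

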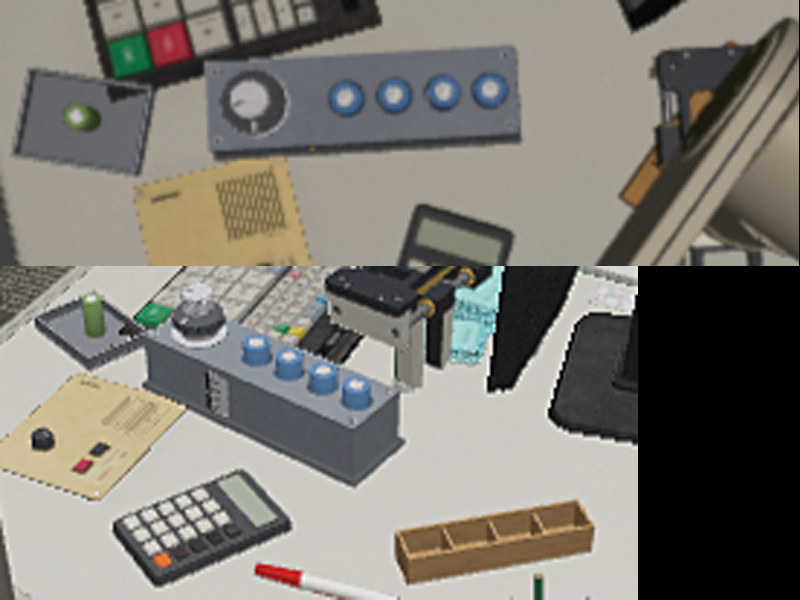

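All four long rolls are in their wells at equal height, the short roll stands in the tray at (82,117), and the carton is empty. The ring's white index line is back at its starting position (254,127).

```bash
python3 -c "
from plant import workorder
print(workorder.close_job())"
```

```text
the job is handed in; nothing more can be done
None
```

The changeover is finished and the job is handed in, at about 76 s on the robot's clock.

- **Short rolls:** there was only one, in well 1. It now stands in the tray.
- **Lock ring and adjuster:** I slackened the ring by about 1.6 rad. I then wound the knob back to its 0 stop as a reference and turned it clockwise to about 7.49 rad, which puts the floor 38.0 mm below the top. I tightened the ring to its end stop; the torque rose to 1.6 N m and the white index line came back to where it started.
- **Long rolls:** there were four. Each stands in its own well.

**Last checks:**
- Tapping the roll in well 3 with closed fingers made contact at roll top z ≈ 0.090 m, which is 20 mm proud.
- The final pictures show the four rolls level, the carton empty and the short roll standing.
- The arm hid the glue stick in the last picture. Earlier pictures show it unmoved, and nothing came near it afterwards.
- I did not tap the other three rolls. Each was let go within about 1 mm of the height expected for the floor.
- I did not read the floor level off the brass pointer, because the picture was too coarse.

No check failed or disagreed.

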